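# Hang fresh syringe barrels at the dispensing cell with the isolator off

## Task

Turn the red isolator handle on the grey console fully to OFF before touching the barrels, then draw every syringe barrel straight up out of the light white stand without lifting or tipping the stand, and hang each one upright in a notch of the aluminium carrier with its flange flat on the plate. When all of them hang there, turn the isolator fully back to ON, leaving the stand standing and the bottle, tape, tip box and screwdriver where they are.

Things in the scene. Friction and masses are not known exactly. Their poses are not given: they have to be found in the camera images.
- b1_mid (a point): Syringe barrel, blue cap (may be absent). Round, 135 mm tall, 45 g. Point on its axis half-way up; z along it, tip to cap. From the tip up: nozzle 9 mm diameter to 15 mm, amber body 22 mm diameter to 85 mm, flange 36 mm diameter from 85 to 89 mm, blue cap 20 mm diameter from 89 to 135 mm. Take it by the cap, about 46 mm above this point.
- b2_mid (a point): Syringe barrel, orange cap (may be absent). Round, 135 mm tall, 45 g. Point on its axis half-way up; z along it, tip to cap. From the tip up: nozzle 9 mm diameter to 15 mm, amber body 22 mm diameter to 85 mm, flange 36 mm diameter from 85 to 89 mm, orange cap 20 mm diameter from 89 to 135 mm. Take it by the cap, about 46 mm above this point.
- b3_mid (a point): Syringe barrel, green cap (may be absent). Round, 135 mm tall, 45 g. Point on its axis half-way up; z along it, tip to cap. From the tip up: nozzle 9 mm diameter to 15 mm, amber body 22 mm diameter to 85 mm, flange 36 mm diameter from 85 to 89 mm, green cap 20 mm diameter from 89 to 135 mm. Take it by the cap, about 46 mm above this point.
- b4_mid (a point): Syringe barrel, red cap (may be absent). Round, 135 mm tall, 45 g. Point on its axis half-way up; z along it, tip to cap. From the tip up: nozzle 9 mm diameter to 15 mm, amber body 22 mm diameter to 85 mm, flange 36 mm diameter from 85 to 89 mm, red cap 20 mm diameter from 89 to 135 mm. Take it by the cap, about 46 mm above this point.
- stand: Loose white plastic stand on two blue cross-feet, only 160 g. Origin: centre of its underside. 192 mm long (y), block 42 mm wide (x), 60 mm high; feet 88 mm along x. Four square pockets 24.5 mm wide at y = -67.5, -22.5, 22.5, 67.5 mm, floor at 8 mm: a barrel stands on its tip in a pocket, 52 mm deep inside with about 1 mm play all round. Some pockets may be empty.
- carrier: Fixed aluminium carrier: notched plate 212 mm along y on two posts. Origin on the bench, z up. Plate top at 110 mm, 8 mm thick. Four U-notches 26 mm wide, open to -x, empty at first; seats at x = 0, y = -75, -25, 25, 75 mm. Blue lip 4 mm high at x = -26 to -21 mm, cut at the notches. Flange rests on the plate behind the lip, barrel mid point then 92.5 mm up. Enter from above or front.
- isolator (a joint): Red bar handle of the rotary isolator on top of the grey console, rad. 0 = OFF stop, 1.571 = ON stop; from OFF to ON it turns clockwise seen from above, about a vertical axis. Hard stops at both positions; friction (0.06 N m) holds it wherever it is left, so it must be turned all the way.
- isolator_grip (a point): On the turning axis of the red isolator handle, half-way up its grip bar; turns with it. Bar 14 mm wide (its y), from -35 to +27 mm along its x, 34 mm high, top 17 mm above this point, which is 99 mm above the bench; a red disc 52 mm across lies 17 mm below it. Its -x end (white mark) points to the black tick when OFF, to the green dot when ON.
- bottle_mid (a point): White bottle 40 mm diameter, 85 mm tall; point on its axis 42 mm up. Bystander: leave alone.
- tape_mid (a point): Yellow tape roll lying flat, 64 mm diameter, 18 mm high; point at its centre. Bystander: leave alone.
- tipbox_mid (a point): Grey open box 70 x 90 x 28 mm; point at its middle. Bystander: leave alone.
- driver_grip (a point): Screwdriver lying on the bench; point in its handle. Bystander: leave alone.

How it is judged:
On the way, in this order (a step that is already met when the one before it is completed fails the run):
1. isolator fully OFF with every barrel still in the stand (value of joint isolator below 0.15 rad and z of each of b1_mid, b2_mid, b3_mid, b4_mid in the frame of stand below 0.09 m), for 0.2 s.
2. every barrel hangs in the carrier, isolator still OFF (value of joint isolator below 0.15 rad and z of b1_mid in the frame of carrier between 0.087 and 0.098 m and x of b1_mid in the frame of carrier between -0.007 and 0.007 m and angle between each of b1_mid, b2_mid, b3_mid, b4_mid's own z axis and vertical below 0.12 rad and z of b2_mid in the frame of carrier between 0.087 and 0.098 m and x of b2_mid in the frame of carrier between -0.007 and 0.007 m and z of b3_mid in the frame of carrier between 0.087 and 0.098 m and x of b3_mid in the frame of carrier between -0.007 and 0.007 m and z of b4_mid in the frame of carrier between 0.087 and 0.098 m and x of b4_mid in the frame of carrier between -0.007 and 0.007 m), for 0.3 s.
3. isolator fully ON again (value of joint isolator above 1.42 rad), for 0.2 s.
At the end, for the whole second after the job is handed in: Every present barrel hangs in a carrier notch: mid point within 7 mm of the notch line (carrier x), 87 to 98 mm above the bench, within 0.12 rad of vertical, at rest; isolator above 1.42 rad (ON); the stand stands flat on the bench (tilt under 0.06 rad) (z of b1_mid in the frame of carrier between 0.087 and 0.098 m and x of b1_mid in the frame of carrier between -0.007 and 0.007 m and angle between each of b1_mid, b2_mid, b3_mid, b4_mid's own z axis and vertical below 0.12 rad and z of b2_mid in the frame of carrier between 0.087 and 0.098 m and x of b2_mid in the frame of carrier between -0.007 and 0.007 m and z of b3_mid in the frame of carrier between 0.087 and 0.098 m and x of b3_mid in the frame of carrier between -0.007 and 0.007 m and z of b4_mid in the frame of carrier between 0.087 and 0.098 m and x of b4_mid in the frame of carrier between -0.007 and 0.007 m and linear speed of each of b1, b2, b3, b4 below 0.03 m/s and value of joint isolator above 1.42 rad and angle between stand's own z axis and vertical below 0.06 rad and height (world z) of stand below 0.01 m); the robot touches nothing.
It fails at once if the stand tips (more than 0.2 rad) (angle between stand's own z axis and vertical above 0.2 rad).
It fails at once if the stand is lifted off the bench (20 mm) (height (world z) of stand above 0.02 m).
It fails at once if the isolator is turned on while a barrel is out of the stand and not hung (value of joint isolator above 0.5 rad and ((z of b1_mid in the frame of stand above 0.1 m and not (z of b1_mid in the frame of carrier between 0.087 and 0.098 m and x of b1_mid in the frame of carrier between -0.007 and 0.007 m and angle between b1_mid's own z axis and vertical below 0.12 rad)) or (z of b2_mid in the frame of stand above 0.1 m and not (z of b2_mid in the frame of carrier between 0.087 and 0.098 m and x of b2_mid in the frame of carrier between -0.007 and 0.007 m and angle between b2_mid's own z axis and vertical below 0.12 rad)) or (z of b3_mid in the frame of stand above 0.1 m and not (z of b3_mid in the frame of carrier between 0.087 and 0.098 m and x of b3_mid in the frame of carrier between -0.007 and 0.007 m and angle between b3_mid's own z axis and vertical below 0.12 rad)) or (z of b4_mid in the frame of stand above 0.1 m and not (z of b4_mid in the frame of carrier between 0.087 and 0.098 m and x of b4_mid in the frame of carrier between -0.007 and 0.007 m and angle between b4_mid's own z axis and vertical below 0.12 rad)))).
It fails at once if the bottle, tape, tip box or screwdriver is pushed away (more than 30 mm) (distance of any of bottle_mid, tape_mid, tipbox_mid, driver_grip from where it was at the start of the episode above 0.03 m).
Of b1, b2, b3, b4 only 2 to 4 are there at a start; the rules pass over those that are not, and their reading is None.
At some moment in a run one of stand may be knocked a few centimetres aside while the robot is not near it.
It also fails if it takes over 210 s, if anything falls off the work surface, if the arm or the gripper's body presses on something with over 40 N, if the wrist force passes 120 N, or if a joint passes its speed limit or range.

## Robot

A 6-joint arm with a two-finger parallel gripper is mounted at the origin on the work surface. World frame = base frame: x ahead of the robot, y to its left, z up, the work surface at z = 0. Lengths are in m, angles in rad, forces in N, time in s.
With the tool pointing down it reaches from about 0.35 to 0.975 m from the base axis. Payload 4.9 kg.
Tool frame: the origin (TCP) lies midway between the tips of the shut fingers; the grasp point (between the pads) lies 19 mm behind it; x points along the fingers, y is the direction in which the jaws open and shut, and the axes are right-handed (so a half turn about x gives the same grasp; the last joint's range is limited). The gripper opens to 85 mm and grips with 20 to 120 N. Pads are 22 mm wide; open, the fingers measure 114 mm over their backs; the gripper's body (76 mm by 85 mm) begins 54 mm behind the grasp point. The pads swing forward as they close: fully open they stand 13 mm farther back than shut.
Start: joints at [1.026, 0.053, 1.613, -0, 1.476, -0.119], TCP at [0.258, 0.569, 0.198] pointing down, gripper open.
Joint ranges: [-3.01, 3.01], [-1.01, 2.22], [0.06, 2.58], [-1.02, 4.17], [0.09, 2.62], [-3.14, 3.14]. Speed limits (rad/s): [2.57, 2.57, 3.14, 3.14, 3.14, 3.14].

## Interface

Orientations are given as [roll, pitch, yaw] about the fixed x, y, z axes, in that order (R = Rz(yaw) Ry(pitch) Rx(roll)).
In Python, from workcell import monitor, imaging, ticket gives the robot as it stands.
- The arm moves only by the tool drive_tool, never from a script. Its argument "plan" is a list of rows, each a list of 7 numbers: the opening in per cent of the stroke, from 0 (shut) to 100 (fully open), then the shift along the tool's x, y, z in m, then the turn, a rotation vector about the tool's x, y, z in rad. In form: [[grip, tx, ty, tz, rx, ry, rz], ...]. A call has exactly 8 rows; each row shifts and turns the pose as measured when the row begins, along the tool's axes as they then stand; what a row does not reach is not made up. A row lasts 1/8 s, in which the tool goes at most 62.5 mm and 10.7 degrees, less where a joint would pass 70% of its speed; a pose out of reach is approached as far as the arm can. A call with a gripper value outside its range is refused whole. The fingers move at their own pace and stop on an object; "grip_force" is the grip in N (left out, the last holds). Time passes only in rows, so rows that do not move let the fingers close, or fill a call up. It gives the time, the measured TCP pose, the force and the opening at its end, in the units of the state.
- monitor.state(): the state, without advancing time (a new reading comes with each control period).
- imaging.get_image(name): name is "side" or "top" or "wrist"; returns (picture, depth): 400x640x3 uint8, red, green, blue; 400x640 float32, m along the optical axis (not along the pixel's ray), 0 where there is no reading.
- imaging.get_calibration(name): a dict with "vfov" (degrees; the focal length in pixels is half the picture's height over the tangent of half this angle, whatever the lens; pixels are square), "cx", "cy" (the principal point, pixels), "R" (3x3) and "t" (3): a world point X has camera coordinates R X + t; the wrist camera has in their place "hand_eye" (4x4, takes a point from camera to tool coordinates, whose origin is the TCP and whose axes are the tool frame's). Camera axes: x right, y down, z forward; pixel columns grow to the right and rows downward; lengths in m; the calibration is good to about 2 mm. A picture is of the moment at which its call begins: read the wrist's pose just before it. get_calibration takes no time and is no camera call.
- ticket.hand_in(): hands the job in, once; it reports no verdict.
The state is a dict: "t": time; "joint_positions": joint angles; "joint_velocities": joint speeds; "joint_efforts": joint torques, N m; "tool_pos": TCP position; "tool_rot": TCP orientation; "contact_force": force on the tool from outside, world axes, zero at the start; "moment": the same for the moment, N m; "gripper_width": finger opening in m.
Only numpy, scipy, OpenCV 4.12 (cv2) and the standard library are available. Lean on these libraries where they do the work, as an engineer would, in place of code of your own. Each camera call takes 0.05 s, during which the arm holds its last target. There are 200 camera calls.

## Working session

There is one attempt and no reset: what is moved stays moved. The work goes in short steps, Python scripts to look and compute and a tool call to move; the robot and the scene stay as the last step left them, time stands still between calls to the robot, and variables do not carry over. Pictures are saved under pics/ and viewed, about 12 in all and at most 16, crops included, and the job is handed in when it is done.

Besides the shell and the picture viewer there is one more tool, called after ">>>" as name(argument=value, ...), one argument or row to a line, values as JSON. drive_tool: Moves the arm, as the interface text tells. Its arguments: {"type":"object","properties":{"plan":{"type":"array"},"grip_force":{"type":"number"}},"required":["plan"]}

```bash
mkdir -p pics; ls; cat > h.py <<'E'
import numpy as np, cv2
from workcell import monitor, imaging, ticket
from scipy.spatial.transform import Rotation as Ro
def save(n,p): cv2.imwrite('pics/'+n,cv2.cvtColor(p,cv2.COLOR_RGB2BGR))
def toolR(s): 
    r=np.array(s['tool_rot'],float)
    return r if r.shape==(3,3) else Ro.from_euler('xyz',r).as_matrix()
def cloud(name,dep,s=None):
    c=imaging.get_calibration(name); f=200/np.tan(np.radians(c['vfov'])/2)
    v,u=np.mgrid[0:400,0:640]
    P=np.stack([(u-c['cx'])/f*dep,(v-c['cy'])/f*dep,dep],-1)
    if name=='wrist':
        H=np.array(c['hand_eye']); P=P@H[:3,:3].T+H[:3,3]
        return P@toolR(s).T+np.array(s['tool_pos'])
    return (P-np.array(c['t']))@np.array(c['R'])
E
python3 - <<'E'
from h import *
s=monitor.state(); print(s)
for n in ('top','side'):
    c=imaging.get_calibration(n);print({k:np.round(v,3).tolist() if not isinstance(v,str) else v for k,v in c.items()})
    p,d=imaging.get_image(n); save(n+'0.png',p); np.savez(n+'0.npz',p=p,d=d)
print(imaging.get_calibration('wrist'))
E
```

```text
pics
{'t': 0.0, 'joint_positions': array([ 1.02599272e+00,  5.33425154e-02,  1.61431027e+00,  2.96775869e-05,
        1.47601363e+00, -1.19003011e-01]), 'joint_velocities': array([-0.00060318, -0.00032167, -0.0001359 , -0.00014854,  0.00025977,
        0.00089646]), 'joint_efforts': array([ 1.23117476e-03, -3.93671143e+01, -3.70178354e+01, -6.48809373e-05,
        6.86677377e-03, -3.58735360e-05]), 'tool_pos': array([0.25778347, 0.56859252, 0.19706227]), 'tool_rot': array([-1.70404231,  1.56872236, -2.12984574]), 'contact_force': array([-0.74421259, -0.73588168,  0.06322039]), 'moment': array([-0.00508155, -0.01040015,  0.0034731 ]), 'gripper_width': 0.08526470072509505}
{'vfov': 45.953, 'cx': 317.266, 'cy': 200.071, 'R': [[-0.02, -1.0, 0.007], [-0.981, 0.018, -0.191], [0.191, -0.01, -0.982]], 't': [-0.002, 0.575, 1.161]}
{'vfov': 47.631, 'cx': 313.852, 'cy': 200.757, 'R': [[1.0, -0.023, -0.019], [-0.029, -0.581, -0.813], [0.008, 0.814, -0.581]], 't': [-0.544, 0.081, 1.227]}
{'vfov': 59.553318985404964, 'cx': 310.8438330634212, 'cy': 199.6844337576074, 'hand_eye': array([[-4.35479875e-04, -3.15147151e-01,  9.49042720e-01,
        -1.75548280e-01],
       [ 9.99999885e-01, -3.29869029e-04,  3.49323095e-04,
        -5.36903109e-04],
       [ 2.02971622e-04,  9.49042762e-01,  3.15147258e-01,
        -8.08623933e-02],
       [ 0.00000000e+00,  0.00000000e+00,  0.00000000e+00,
         1.00000000e+00]])}
```

View pics/top0.png

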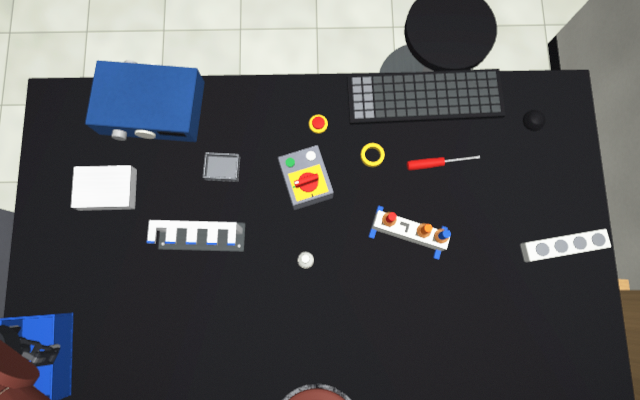

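View pics/side0.png

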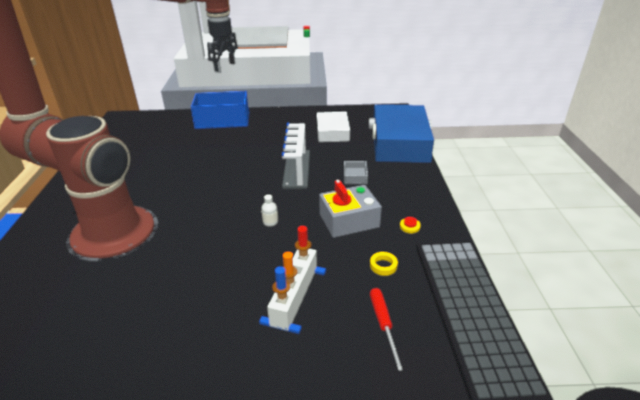

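Top view: three barrels, red (391,218), orange (425,230) and blue (444,235), with the second pocket empty. The carrier is at about (196,235), the isolator at (308,182) and the bottle at (306,260). Next I'll measure from the depth data and zoom in.

```bash
python3 - <<'E'
from h import *
z=np.load('top0.npz');p,d=z['p'],z['d'];C=cloud('top',d)
hsv=cv2.cvtColor(p,cv2.COLOR_RGB2HSV)
def near(x,y,r=70):
    m=np.zeros((400,640),bool); m[max(0,y-r):y+r,x-r:x+r]=1; return m
H,S,V=hsv[...,0],hsv[...,1],hsv[...,2]
Z=C[...,2]
print('bench z',np.median(Z[300:330,150:500]))
# caps: points z>0.12 near stand
for n,(x,y) in dict(red=(391,218),orange=(425,230),blue=(444,235)).items():
    m=near(x,y,10)&(Z>0.115); q=C[m]; t=q[q[:,2]>np.percentile(q[:,2],50)-0.004]
    t=q[q[:,2]>q[:,2].max()-.008]
    print(n,len(q),'top',np.round((t.min(0)+t.max(0))/2,4),np.round(t.mean(0),4),np.round(q[:,2].max(),3),len(t))
m=near(411,230,45)&(Z>0.05)&(Z<0.068)&(S<60)&(V>120); q=C[m]
r=cv2.minAreaRect((q[:,:2]*1000).astype(np.float32)); print('stand',len(q),r)
m=near(196,235,60)&(Z>0.1)&(Z<0.125); q=C[m]
print('carrier',len(q),cv2.minAreaRect((q[:,:2]*1000).astype(np.float32)),np.percentile(q[:,2],[5,50,95]))
m=near(306,182,40)&(Z>0.1)&(Z<.13);q=C[m]; print('bar',len(q),cv2.minAreaRect((q[:,:2]*1000).astype(np.float32)),np.percentile(q[:,2],[5,50,95]))
m=near(306,182,40)&(H>20)&(H<35)&(S>150)&(Z>.05);q=C[m]; print('yellow',len(q),cv2.minAreaRect((q[:,:2]*1000).astype(np.float32)))
for n,u,v in (('dot',290,162),('white',310,155),('bottle',306,260),('tape',372,155)): print(n,np.round(C[v,u],3))
a=cv2.resize(p[130:230,255:355],(400,400),interpolation=cv2.INTER_CUBIC);b=cv2.resize(p[205:265,140:260],(800,400)[:2] if 0 else (400,200))
c=cv2.resize(p[195:270,360:460],(400,300))
o=np.zeros((500,800,3),np.uint8);o[:400,:400]=a;o[:200,400:]=b;o[200:500,400:]=c;save('zoom.png',o)
E
```

```text
bench z -0.0009314387045289282
red 77 top [ 3.4300e-01 -1.0000e-03  1.2492e+00] [ 3.4300e-01 -1.0000e-03  1.2492e+00] 1.249 2
orange 77 top [ 0.4846 -0.2729  0.143 ] [ 0.4853 -0.2734  0.1428] 0.147 51
blue 83 top [ 3.4300e-01 -1.0000e-03  1.2492e+00] [ 3.4300e-01 -1.0000e-03  1.2492e+00] 1.249 2
stand 702 ((492.7584228515625, -252.9342041015625), (192.25514221191406, 43.1479377746582), 70.91293334960938)
carrier 1411 ((489.7973327636719, 293.35797119140625), (213.47296142578125, 57.24333190917969), 87.36449432373047) [0.1047822  0.10914855 0.11362181]
bar 161 ((616.0458984375, 13.756975173950195), (14.994603157043457, 61.46213912963867), 18.32914161682129) [0.10567995 0.11470836 0.11868134]
yellow 511 ((504.18505859375, -13.046714782714844), (311.16064453125, 87.33888244628906), 11.39193344116211)
dot [0.672 0.055 0.076]
white [0.689 0.003 0.08 ]
bottle [0.42  0.017 0.087]
tape [ 0.708 -0.167  0.003]
```

View pics/zoom.png

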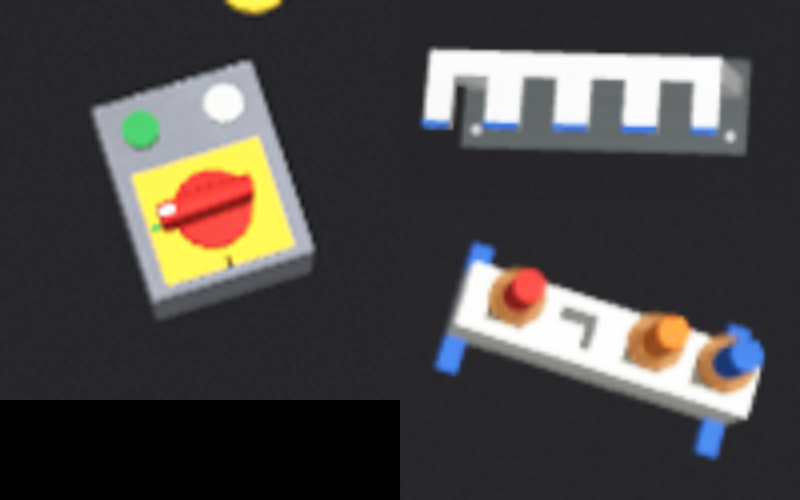

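```bash
cat >> h.py <<'E'
def phi(R): return np.degrees(np.arctan2(R[1,1],R[0,1]))
def plan(target,ph,step=0.055,ang=9.5,mod=180):
    """rows for straight line to target TCP, tool pointing down, tool y at world angle ph (deg)"""
    s=monitor.state(); R=toolR(s); p=np.array(s['tool_pos'])
    d=(ph-phi(R)+mod/2)%mod-mod/2
    a=np.radians(ph if mod==360 else phi(R)+d)
    Rt=np.column_stack([[0,0,-1],[np.cos(a),np.sin(a),0],[np.sin(a),-np.cos(a),0]])
    rv=Ro.from_matrix(R.T@Rt).as_rotvec()
    D=np.array(target)-p
    n=max(1,int(np.ceil(max(np.linalg.norm(D)/step,np.degrees(np.linalg.norm(rv))/ang))))
    print('tcp',p.round(4),'phi',phi(R).round(2),'q',np.round(s['joint_positions'],2),'F',np.round(s['contact_force'],1),'w',round(s['gripper_width'],4),'t',round(s['t'],2),'n',n,'D',D.round(4))
    for i in range(n):
        Ri=R@Ro.from_rotvec(rv*i/n).as_matrix()
        print(np.round(Ri.T@D/n,4).tolist()+np.round(rv/n,3).tolist())
E
python3 -c "
from h import *
print(toolR(monitor.state()).round(3))
plan([0.617,0.010,0.16],18.3)"
```

```text
[[-0.001  0.413  0.911]
 [-0.002  0.911 -0.413]
 [-1.    -0.002 -0.   ]]
tcp [0.2578 0.5687 0.1972] phi 65.6 q [ 1.03  0.05  1.61  0.    1.48 -0.12] F [ 0.4  0.8 -0. ] w 0.0855 t 0.1 n 13 D [ 0.3592 -0.5587 -0.0372]
[0.0029, -0.0277, 0.0429, 0.064, 0.0, 0.0]
[0.0029, -0.0249, 0.0446, 0.064, 0.0, 0.0]
[0.0029, -0.0221, 0.0461, 0.064, 0.0, 0.0]
[0.0029, -0.0191, 0.0474, 0.064, 0.0, 0.0]
[0.0029, -0.016, 0.0485, 0.064, 0.0, 0.0]
[0.0029, -0.0129, 0.0494, 0.064, 0.0, 0.0]
[0.0029, -0.0098, 0.0501, 0.064, 0.0, 0.0]
[0.0029, -0.0066, 0.0507, 0.064, 0.0, 0.0]
[0.0029, -0.0033, 0.051, 0.064, 0.0, 0.0]
[0.0029, -0.0001, 0.0511, 0.064, 0.0, 0.0]
[0.0029, 0.0031, 0.051, 0.064, 0.0, 0.0]
[0.0029, 0.0064, 0.0507, 0.064, 0.0, 0.0]
[0.0029, 0.0096, 0.0502, 0.064, 0.0, 0.0]
```

>>> drive_tool(
  plan=[
    [100, 0, -0.028, 0.043, 0.064, 0, 0],
    [100, 0, -0.025, 0.045, 0.064, 0, 0],
    [100, 0, -0.022, 0.046, 0.064, 0, 0],
    [100, 0, -0.019, 0.047, 0.064, 0, 0],
    [100, 0, -0.016, 0.049, 0.064, 0, 0],
    [100, 0, -0.013, 0.049, 0.064, 0, 0],
    [100, 0, -0.01, 0.05, 0.064, 0, 0],
    [100, 0, -0.007, 0.05, 0.064, 0, 0],
  ],
)

```text
t: 1.1
tool_pos: [0.4779, 0.2141, 0.1931]
tool_rot: [-1.411, 1.563, -2.358]
contact_force: [-0.3, 1.5, 0.7]
gripper_width: 0.0856
```

```bash
python3 -c "
from h import *
plan([0.56,0.010,0.20],18.3)"
```

```text
tcp [0.4779 0.2141 0.1931] phi 35.72 q [ 0.28 -0.18  1.85 -0.    1.48 -0.34] F [-0.3  1.5  0.7] w 0.0856 t 1.1 n 5 D [ 0.0821 -0.2041  0.0069]
[-0.0013, -0.0105, 0.0427, 0.061, 0.0, 0.001]
[-0.0013, -0.0079, 0.0433, 0.061, 0.0, 0.001]
[-0.0013, -0.0052, 0.0437, 0.061, 0.0, 0.001]
[-0.0013, -0.0026, 0.0439, 0.061, 0.0, 0.001]
[-0.0014, 0.0001, 0.044, 0.061, 0.0, 0.001]
```

>>> drive_tool(
  plan=[
    [100, -0.001, -0.01, 0.043, 0.061, 0, 0],
    [100, -0.001, -0.008, 0.043, 0.061, 0, 0],
    [100, -0.001, -0.005, 0.044, 0.061, 0, 0],
    [100, -0.001, -0.003, 0.044, 0.061, 0, 0],
    [100, -0.001, 0, 0.044, 0.061, 0, 0],
    [60, 0, 0, 0, 0, 0, 0],
    [60, 0, 0, 0, 0, 0, 0],
    [60, 0, 0, 0, 0, 0, 0],
  ],
)

```text
t: 2.1
tool_pos: [0.5594, 0.0004, 0.1945]
tool_rot: [-1.524, 1.558, -2.791]
contact_force: [-0.2, 0.9, 0.5]
gripper_width: 0.0511
```

```bash
python3 - <<'E'
from h import *
s=monitor.state(); p,d=imaging.get_image('wrist'); C=cloud('wrist',d,s); save('w1.png',p)
hsv=cv2.cvtColor(p,cv2.COLOR_RGB2HSV);H,S,V=[hsv[...,i] for i in range(3)]; Z=C[...,2]
red=((H<8)|(H>172))&(S>120)
m=red&(Z>.108)&(Z<.125)&(abs(C[...,0]-.616)<.06)&(abs(C[...,1]-.01)<.06);q=C[m];print(len(q))
if len(q): print('bar',cv2.minAreaRect((q[:,:2]*1000).astype(np.float32)),np.median(q[:,2]))
m=red&(Z>.07)&(Z<.09);q=C[m]
if len(q): print('disc',cv2.minEnclosingCircle((q[:,:2]*1000).astype(np.float32)),np.median(q[:,2]))
plan([0.617,0.010,0.15],18.3)
E
```

```text
1342
bar ((616.7090454101562, 14.217309951782227), (14.345239639282227, 61.240272521972656), 18.701818466186523) 0.11542230873191707
disc ((617.3812255859375, 11.22976303100586), 26.35393524169922) 0.08185031979403136
tcp [5.593e-01 5.000e-04 1.945e-01] phi 17.43 q [-0.13 -0.09  1.76 -0.01  1.48 -0.43] F [-0.5 -0.3  0.2] w 0.0509 t 2.15 n 2 D [ 0.0577  0.0095 -0.0445]
[0.0219, 0.0292, 0.0041, -0.008, 0.0, 0.006]
[0.0221, 0.029, 0.0043, -0.008, 0.0, 0.006]
```

View pics/w1.png

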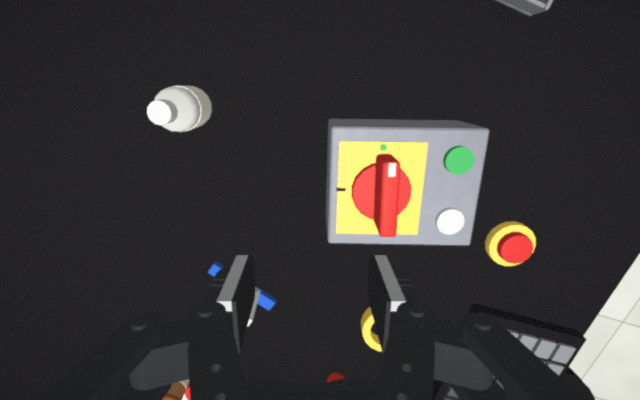

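The picture shows the handle at ON: the white mark (391,169) points at the small green dot (383,147), and the black tick is at (340,189). The disc and the bar agree on an axis at (0.6177, 0.0108).

>>> drive_tool(
  plan=[
    [60, 0.022, 0.029, 0.006, -0.01, 0, 0.006],
    [60, 0.022, 0.029, 0.006, -0.01, 0, 0.006],
    [60, 0, 0, 0, 0, 0, 0],
    [60, 0.02, 0, 0, 0, 0, 0],
    [60, 0.02, 0, 0, 0, 0, 0],
    [60, 0.017, 0, 0, 0, 0, 0],
    [60, 0, 0, 0, 0, 0, 0],
    [60, 0, 0, 0, 0, 0, 0],
  ],
)

```text
t: 3.15
tool_pos: [0.6172, 0.0108, 0.0902]
tool_rot: [0.933, 1.569, -0.307]
contact_force: [0.3, 0.3, 0.1]
gripper_width: 0.0514
```

```bash
python3 -c "
from h import *
plan([0.6177,0.0108,0.089],18.7)"
```

```text
tcp [0.6172 0.0108 0.0902] phi 18.96 q [-0.1   0.12  1.73 -0.    1.29 -0.43] F [0.3 0.3 0.1] w 0.0514 t 3.15 n 1 D [ 0.0005 -0.     -0.0012]
[0.0012, 0.0005, 0.0002, 0.005, 0.001, -0.002]
```

>>> drive_tool(
  plan=[
    [0, 0, 0, 0, 0, 0, 0],
    [0, 0, 0, 0, 0, 0, 0],
    [0, 0, 0, 0, 0, 0, 0],
    [0, 0, 0, 0, 0, 0, 0],
    [0, 0, 0, 0, -0.1, 0, 0],
    [0, 0, 0, 0, -0.15, 0, 0],
    [0, 0, 0, 0, -0.15, 0, 0],
    [0, 0, 0, 0, -0.15, 0, 0],
  ],
  grip_force=40,
)

```text
t: 4.15
tool_pos: [0.6192, 0.0105, 0.0932]
tool_rot: [0.513, 1.564, -0.159]
contact_force: [-0.3, 0.6, -0.1]
gripper_width: 0.0001
```

```bash
python3 -c "
from h import *
plan([0.6177,0.0108,0.089],108.7);print(monitor.state()['moment'])"
```

```text
tcp [0.6192 0.0105 0.0932] phi 51.48 q [-0.1   0.12  1.72 -0.    1.29 -1.  ] F [-0.3  0.6 -0.1] w 0.0001 t 4.15 n 7 D [-0.0015  0.0003 -0.0042]
[0.0006, -0.0001, -0.0002, -0.143, 0.001, -0.0]
[0.0006, -0.0001, -0.0002, -0.143, 0.001, -0.0]
[0.0006, -0.0, -0.0002, -0.143, 0.001, -0.0]
[0.0006, -0.0, -0.0002, -0.143, 0.001, -0.0]
[0.0006, 0.0, -0.0002, -0.143, 0.001, -0.0]
[0.0006, 0.0, -0.0002, -0.143, 0.001, -0.0]
[0.0006, 0.0001, -0.0002, -0.143, 0.001, -0.0]
[-0.01300091 -0.01357091 -0.04593053]
```

```bash
python3 - <<'E'
from h import *
s=monitor.state(); p,d=imaging.get_image('wrist'); 
q,_=imaging.get_image('top'); o=np.zeros((400,800,3),np.uint8)
o[:,:]=0; o[:, :480]=p[:,100:580]; o[:320,480:]=cv2.resize(q[110:270,230:390],(320,320)); save('w2.png',o)
E
```

```text
(no output)
```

View pics/w2.png

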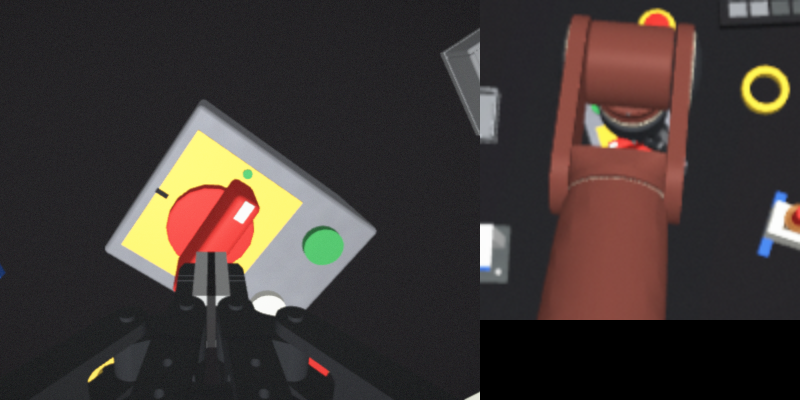

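```bash
python3 - <<'E'
from h import *
s=monitor.state(); p,d=imaging.get_image('wrist'); C=cloud('wrist',d,s); print(s['tool_pos'],s['gripper_width'])
for v in (215,225,235,240,245,250,255,260,270,280,290,300): print(v,[ (np.round(C[v,u],3).tolist()) for u in (300,311,322)])
E
```

```text
[0.61918386 0.01053319 0.09324742] 0.00016232723103190404
215 [[0.607, 0.012, 0.083], [0.608, 0.019, 0.094], [0.605, 0.028, 0.113]]
225 [[0.612, 0.008, 0.085], [0.608, 0.019, 0.109], [0.609, 0.025, 0.115]]
235 [[0.611, 0.009, 0.101], [0.61, 0.018, 0.115], [0.613, 0.022, 0.115]]
240 [[0.611, 0.009, 0.107], [0.611, 0.016, 0.115], [0.615, 0.02, 0.116]]
245 [[0.611, 0.01, 0.114], [0.613, 0.015, 0.116], [0.617, 0.019, 0.116]]
250 [[0.613, 0.008, 0.114], [0.616, 0.013, 0.115], [0.619, 0.017, 0.116]]
255 [[0.608, 0.013, 0.133], [0.61, 0.017, 0.135], [0.613, 0.021, 0.134]]
260 [[0.607, 0.014, 0.138], [0.61, 0.017, 0.139], [0.613, 0.021, 0.138]]
270 [[0.608, 0.013, 0.145], [0.61, 0.017, 0.147], [0.613, 0.02, 0.146]]
280 [[0.607, 0.014, 0.154], [0.61, 0.017, 0.154], [0.612, 0.021, 0.155]]
290 [[0.608, 0.014, 0.161], [0.61, 0.017, 0.161], [0.613, 0.02, 0.16]]
300 [[0.607, 0.014, 0.167], [0.612, 0.016, 0.164], [0.612, 0.02, 0.168]]
```

Depth shows the closed fingertips at z≈0.132 while the TCP reads 0.093. The real tips therefore sit about 38 mm behind the reported TCP, and they closed above the bar without turning it. I'll reopen, turn back and go lower in careful steps.

>>> drive_tool(
  plan=[
    [60, 0, 0, 0, 0.14, 0, 0],
    [60, 0, 0, 0, 0.14, 0, 0],
    [60, 0, 0, 0, 0.14, 0, 0],
    [60, 0, 0, 0, 0.14, 0, 0],
    [60, 0, 0, 0, 0.01, 0, 0],
    [60, 0, 0, 0, 0, 0, 0],
    [60, 0.012, 0, 0, 0, 0, 0],
    [60, 0, 0, 0, 0, 0, 0],
  ],
)

```text
t: 5.3
tool_pos: [0.619, 0.0105, 0.0802]
tool_rot: [1.117, 1.564, -0.162]
contact_force: [0.1, 0.6, -0.5]
gripper_width: 0.0512
```

```bash
python3 -c "
from h import *
plan([0.6177,0.0108,0.054],18.7)"
```

```text
tcp [0.619  0.0105 0.0802] phi 16.73 q [-0.1   0.13  1.73 -0.    1.27 -0.39] F [ 0.1  0.6 -0.5] w 0.0512 t 5.3 n 1 D [-0.0013  0.0003 -0.0262]
[0.0262, -0.0014, -0.0007, -0.034, 0.003, -0.006]
```

>>> drive_tool(
  plan=[
    [60, 0.007, -0.001, -0.001, -0.034, 0, -0.006],
    [60, 0.007, 0, 0, 0, 0, 0],
    [60, 0.006, 0, 0, 0, 0, 0],
    [60, 0.006, 0, 0, 0, 0, 0],
    [60, 0, 0, 0, 0, 0, 0],
    [0, 0, 0, 0, 0, 0, 0],
    [0, 0, 0, 0, 0, 0, 0],
    [0, 0, 0, 0, 0, 0, 0],
  ],
)

```text
t: 6.3
tool_pos: [0.6181, 0.0113, 0.0521]
tool_rot: [0.067, 1.568, -1.175]
contact_force: [3.4, 0.1, -2.3]
gripper_width: 0.0132
```

```bash
python3 -c "
from h import *
plan([0.6177,0.0108,0.054],108.7)"
```

```text
tcp [0.6181 0.0113 0.0521] phi 18.83 q [-0.1   0.17  1.75 -0.    1.23 -0.43] F [ 3.4  0.1 -2.3] w 0.0132 t 6.3 n 10 D [-0.0004 -0.0005  0.0019]
[-0.0002, -0.0001, 0.0, -0.157, 0.0, 0.0]
[-0.0002, -0.0001, 0.0, -0.157, 0.0, 0.0]
[-0.0002, -0.0001, 0.0, -0.157, 0.0, 0.0]
[-0.0002, -0.0001, 0.0, -0.157, 0.0, 0.0]
[-0.0002, -0.0001, -0.0, -0.157, 0.0, 0.0]
[-0.0002, -0.0001, -0.0, -0.157, 0.0, 0.0]
[-0.0002, -0.0001, -0.0, -0.157, 0.0, 0.0]
[-0.0002, -0.0001, -0.0, -0.157, 0.0, 0.0]
[-0.0002, -0.0001, -0.0, -0.157, 0.0, 0.0]
[-0.0002, -0.0, -0.0001, -0.157, 0.0, 0.0]
```

Gripped at 13 mm. Turning to OFF.

>>> drive_tool(
  plan=[
    [0, 0, 0, 0, 0, 0, 0],
    [0, 0, 0, 0, -0.15, 0, 0],
    [0, 0, 0, 0, -0.15, 0, 0],
    [0, 0, 0, 0, -0.15, 0, 0],
    [0, 0, 0, 0, -0.15, 0, 0],
    [0, 0, 0, 0, -0.15, 0, 0],
    [0, 0, 0, 0, -0.15, 0, 0],
    [0, 0, 0, 0, -0.15, 0, 0],
  ],
)

```text
t: 7.3
tool_pos: [0.6173, 0.0102, 0.0521]
tool_rot: [-1.565, 1.566, -1.724]
contact_force: [0.7, -1.3, -1.0]
gripper_width: 0.0135
```

```bash
python3 -c "
from h import *
plan([0.6177,0.0108,0.054],108.7);print(monitor.state()['moment'])"
```

```text
tcp [0.6173 0.0102 0.0521] phi 80.9 q [-0.1   0.17  1.75 -0.    1.23 -1.51] F [ 0.7 -1.3 -1. ] w 0.0135 t 7.3 n 3 D [0.0004 0.0006 0.0019]
[-0.0006, 0.0002, 0.0001, -0.162, -0.0, 0.002]
[-0.0006, 0.0002, 0.0001, -0.162, -0.0, 0.002]
[-0.0006, 0.0002, 0.0002, -0.162, -0.0, 0.002]
[ 0.08826818 -0.2689333  -0.06185052]
```

>>> drive_tool(
  plan=[
    [0, 0, 0, 0, -0.15, 0, 0],
    [0, 0, 0, 0, -0.15, 0, 0],
    [0, 0, 0, 0, -0.15, 0, 0],
    [0, 0, 0, 0, -0.08, 0, 0],
    [0, 0, 0, 0, -0.04, 0, 0],
    [0, 0, 0, 0, -0.04, 0, 0],
    [0, 0, 0, 0, 0, 0, 0],
    [0, 0, 0, 0, 0, 0, 0],
  ],
)

```text
t: 8.3
tool_pos: [0.6161, 0.0094, 0.0524]
tool_rot: [2.659, 1.568, 3.108]
contact_force: [-1.3, 0.6, 0.1]
gripper_width: 0.0137
```

```bash
python3 -c "
from h import *
plan([0.6177,0.0108,0.054],108.7);print(monitor.state()['moment'])"
```

```text
tcp [0.6161 0.0094 0.0524] phi 115.7 q [-0.11  0.16  1.75 -0.    1.23 -2.12] F [-1.3  0.6  0.1] w 0.0137 t 8.3 n 1 D [0.0016 0.0014 0.0016]
[-0.0016, 0.0005, 0.0021, 0.122, -0.003, -0.001]
[-0.00807856  0.1402632  -1.89820962]
```

>>> drive_tool(
  plan=[
    [50, 0, 0, 0, 0, 0, 0],
    [50, 0, 0, 0, 0, 0, 0],
    [50, 0, 0, 0, 0, 0, 0],
    [50, -0.04, 0, 0, 0, 0, 0],
    [50, -0.05, 0, 0, 0, 0, 0],
    [50, -0.05, 0, 0, 0.17, 0, 0],
    [50, -0.03, 0, 0, 0.17, 0, 0],
    [50, 0, 0, 0, 0.17, 0, 0],
  ],
)

```text
t: 9.3
tool_pos: [0.617, 0.01, 0.2282]
tool_rot: [-1.844, 1.566, -1.906]
contact_force: [0.4, 0.2, -0.1]
gripper_width: 0.0424
```

```bash
python3 -c "
from h import *
plan([0.48,0.293,0.25],0,ang=10,mod=360)"
```

```text
tcp [0.617  0.01   0.2282] phi 86.47 q [-0.1   0.02  1.6  -0.    1.53 -1.61] F [ 0.4  0.2 -0.1] w 0.0424 t 9.3 n 9 D [-0.137   0.283   0.0218]
[-0.0025, 0.0304, -0.0171, 0.168, 0.0, 0.001]
[-0.0025, 0.0271, -0.022, 0.168, 0.0, 0.001]
[-0.0025, 0.0231, -0.0262, 0.168, 0.0, 0.001]
[-0.0025, 0.0184, -0.0297, 0.168, 0.0, 0.001]
[-0.0025, 0.0132, -0.0323, 0.168, 0.0, 0.001]
[-0.0025, 0.0076, -0.0341, 0.168, 0.0, 0.001]
[-0.0024, 0.0018, -0.0349, 0.168, 0.0, 0.001]
[-0.0024, -0.004, -0.0347, 0.168, 0.0, 0.001]
[-0.0024, -0.0098, -0.0335, 0.168, 0.0, 0.001]
```

>>> drive_tool(
  plan=[
    [50, -0.003, 0.032, -0.018, 0.18, 0, 0],
    [50, -0.003, 0.028, -0.025, 0.18, 0, 0],
    [50, -0.003, 0.023, -0.03, 0.18, 0, 0],
    [50, -0.003, 0.018, -0.034, 0.18, 0, 0],
    [50, -0.003, 0.012, -0.037, 0.18, 0, 0],
    [50, -0.003, 0.005, -0.039, 0.18, 0, 0],
    [50, -0.003, -0.002, -0.04, 0.18, 0, 0],
    [50, -0.003, -0.008, -0.04, 0.18, 0, 0],
  ],
)

```text
t: 10.3
tool_pos: [0.4789, 0.294, 0.254]
tool_rot: [0.724, 1.561, -0.822]
contact_force: [0.2, 0.0, -0.4]
gripper_width: 0.0429
```

```bash
python3 - <<'E'
from h import *
s=monitor.state(); p,d=imaging.get_image('wrist'); C=cloud('wrist',d,s); save('w3.png',p); np.savez('w3.npz',p=p,d=d,C=C)
print(s['tool_pos'],phi(toolR(s)))
hsv=cv2.cvtColor(p,cv2.COLOR_RGB2HSV);H,S,V=[hsv[...,i] for i in range(3)]; Z=C[...,2]
m=(Z>.102)&(Z<.12)&(abs(C[...,0]-.487)<.1)&(abs(C[...,1]-.293)<.14);q=C[m];print(len(q),cv2.minAreaRect((q[:,:2]*1000).astype(np.float32)),np.percentile(q[:,2],[5,50,95]))
b=m&(H>100)&(H<130)&(S>120);q=C[b][:,:2]; print('lip',len(q),cv2.minAreaRect((q*1000).astype(np.float32)))
q,_=imaging.get_image('top'); save('t3.png',cv2.resize(q[110:290,220:480],(780,540)))
E
```

```text
[0.47890549 0.2940068  0.25399485] 1.4280893032291289
9172 ((490.138916015625, 293.0642395019531), (212.83203125, 56.25041198730469), 87.43830871582031) [0.10834088 0.10986409 0.11345013]
lip 570 ((464.43975830078125, 294.3614501953125), (211.60060119628906, 4.605557441711426), 87.38261413574219)
```

View pics/w3.png

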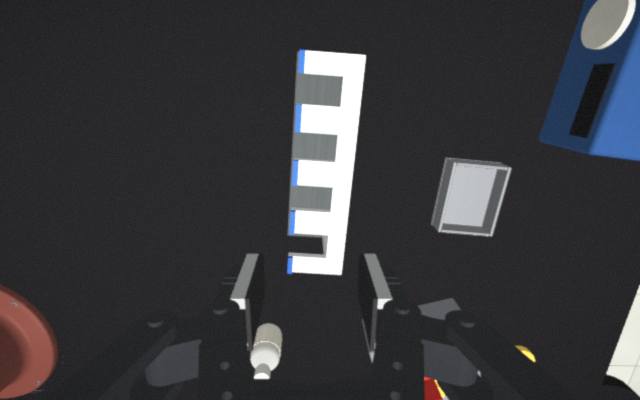

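View pics/t3.png

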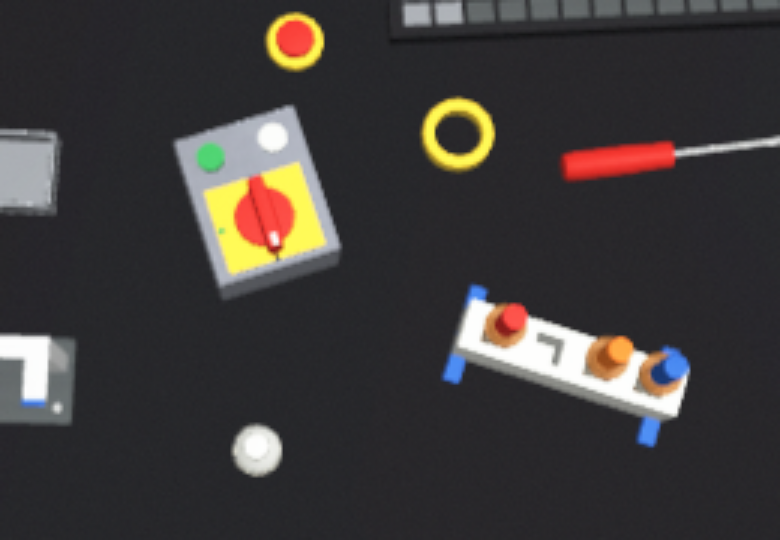

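Isolator is OFF: the white mark (275,240) is on the black tick (277,255). The stand hasn't moved. The carrier origin comes out at (0.488, 0.2932) with yaw -2.6°. Now to the stand for a close look.

```bash
python3 -c "
from h import *
plan([0.495,-0.24,0.27],-19.1,mod=360,step=.06)"
```

```text
tcp [0.4782 0.2958 0.2543] phi 1.94 q [ 0.43 -0.13  1.69 -0.01  1.57  0.39] F [-0.1 -0.8  1. ] w 0.0424 t 10.4 n 9 D [ 0.0168 -0.5358  0.0157]
[-0.0014, -0.0001, 0.0596, 0.041, 0.001, -0.001]
[-0.0014, 0.0023, 0.0595, 0.041, 0.001, -0.001]
[-0.0015, 0.0047, 0.0594, 0.041, 0.001, -0.001]
[-0.0015, 0.0071, 0.0591, 0.041, 0.001, -0.001]
[-0.0015, 0.0095, 0.0588, 0.041, 0.001, -0.001]
[-0.0016, 0.0119, 0.0584, 0.041, 0.001, -0.001]
[-0.0016, 0.0143, 0.0578, 0.041, 0.001, -0.001]
[-0.0017, 0.0166, 0.0572, 0.041, 0.001, -0.001]
[-0.0017, 0.019, 0.0565, 0.041, 0.001, -0.001]
```

>>> drive_tool(
  plan=[
    [60, -0.002, 0, 0.06, 0.045, 0, 0],
    [60, -0.002, 0.003, 0.06, 0.045, 0, 0],
    [60, -0.002, 0.005, 0.06, 0.045, 0, 0],
    [60, -0.002, 0.008, 0.06, 0.045, 0, 0],
    [60, -0.002, 0.01, 0.06, 0.045, 0, 0],
    [60, -0.002, 0.013, 0.06, 0.045, 0, 0],
    [60, -0.002, 0.016, 0.06, 0.045, 0, 0],
    [60, -0.002, 0.018, 0.055, 0.045, 0, 0],
  ],
)

```text
t: 11.4
tool_pos: [0.4951, -0.1972, 0.2761]
tool_rot: [1.086, 1.553, -0.795]
contact_force: [0.6, 0.5, 0.0]
gripper_width: 0.0514
```

```bash
cat > st.py <<'E'
from h import *
import sys
s=monitor.state(); p,d=imaging.get_image('wrist'); C=cloud('wrist',d,s)
hsv=cv2.cvtColor(p,cv2.COLOR_RGB2HSV);H,S,V=[hsv[...,i] for i in range(3)]; Z=C[...,2]
reg=(abs(C[...,0]-.49)<.15)&(abs(C[...,1]+.25)<.17)
q=C[reg&(Z>.05)&(Z<.068)&(S<60)&(V>100)][:,:2]; print('stand',len(q),cv2.minAreaRect((q*1000).astype(np.float32)))
cap={'red':(H<5)|(H>173),'orange':(H>7)&(H<17),'blue':(H>100)&(H<130),'green':(H>45)&(H<85)}
for n,h in cap.items():
    m=reg&h&(S>140)&(Z>.137)&(Z<.15); q=C[m]
    if len(q)>20: print(n,len(q),'top',np.round(q.mean(0),4),cv2.minEnclosingCircle((q[:,:2]*1000).astype(np.float32)))
if len(sys.argv)>1: save(sys.argv[1],p)
E
python3 st.py w4.png; python3 -c "
from h import *
plan([0.515,-0.189,0.27],-19.1,mod=360)"
```

```text
stand 2556 ((495.48114013671875, -249.1510009765625), (191.06011962890625, 42.13024139404297), 70.76114654541016)
red 29 top [ 0.5174 -0.1776  0.1403] ((517.6513061523438, -180.32540893554688), 7.8691086769104)
orange 33 top [ 0.4894 -0.2616  0.1396] ((489.09222412109375, -264.02496337890625), 7.4311203956604)
blue 77 top [ 0.4757 -0.3075  0.1406] ((475.11651611328125, -312.948974609375), 10.203933715820312)
tcp [ 0.4947 -0.2039  0.2761] phi -18.18 q [-0.52 -0.21  1.73 -0.01  1.6  -0.21] F [-2.9 -3.8  0.5] w 0.0511 t 11.45 n 1 D [ 0.0203  0.0149 -0.0061]
[0.006, 0.0145, -0.0205, 0.016, 0.014, -0.017]
```

View pics/w4.png

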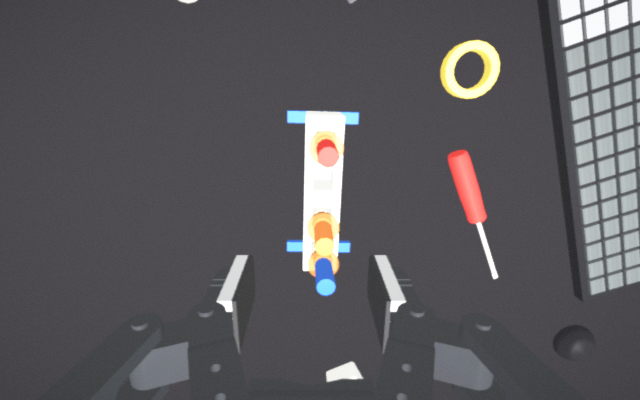

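Wrist view: red cap (328,152), orange (324,245), blue (325,285), empty pocket (323,185). The arm was still settling when the picture was taken, so I'll move over red, dwell and measure again.

>>> drive_tool(
  plan=[
    [60, 0.006, 0.015, -0.02, 0.016, 0.014, -0.017],
    [60, 0.025, 0, 0, 0, 0, 0],
    [60, 0.025, 0, 0, 0, 0, 0],
    [60, 0.025, 0, 0, 0, 0, 0],
    [60, 0.025, 0, 0, 0, 0, 0],
    [60, 0, 0, 0, 0, 0, 0],
    [60, 0, 0, 0, 0, 0, 0],
    [60, 0, 0, 0, 0, 0, 0],
  ],
)

```text
t: 12.45
tool_pos: [0.5148, -0.1991, 0.1706]
tool_rot: [0.702, 1.564, -1.197]
contact_force: [-0.7, -0.7, -0.2]
gripper_width: 0.0512
```

```bash
python3 st.py; python3 -c "
from h import *
plan([0.515,-0.189,0.14],-19.1,mod=360)"
```

```text
stand 4276 ((495.4742736816406, -249.37554931640625), (191.343505859375, 42.1385612487793), 70.76058197021484)
red 99 top [ 0.5201 -0.1792  0.1402] ((518.9065551757812, -183.4581298828125), 8.985933303833008)
orange 132 top [ 0.4902 -0.2635  0.14  ] ((496.5688781738281, -224.78799438476562), 46.100528717041016)
blue 576 top [ 0.4744 -0.3112  0.1421] ((473.4713439941406, -312.76519775390625), 10.33570384979248)
tcp [ 0.515  -0.1991  0.1709] phi -18.82 q [-0.5  -0.11  1.82 -0.    1.43 -0.17] F [-0.9  1.   0.5] w 0.0511 t 12.5 n 1 D [-0.      0.0101 -0.0309]
[0.0309, -0.0035, -0.0097, 0.005, 0.005, -0.005]
```

>>> drive_tool(
  plan=[
    [60, 0.03, -0.002, -0.013, 0.005, 0.005, -0.005],
    [60, 0, 0, 0, 0, 0, 0],
    [60, 0.025, 0, 0, 0, 0, 0],
    [60, 0.025, 0, 0, 0, 0, 0],
    [60, 0.02, 0, 0, 0, 0, 0],
    [60, 0, 0, 0, 0, 0, 0],
    [60, 0, 0, 0, 0, 0, 0],
    [60, 0, 0, 0, 0, 0, 0],
  ],
)

```text
t: 13.5
tool_pos: [0.5251, -0.1918, 0.0815]
tool_rot: [1.335, 1.55, -0.567]
contact_force: [-0.1, 0.4, -0.1]
gripper_width: 0.0511
```

```bash
python3 -c "
from h import *
plan([0.5177,-0.1857,0.066],-19.2,mod=360)
p,d=imaging.get_image('wrist');save('w5.png',p[100:])"
```

```text
tcp [ 0.5251 -0.1918  0.0815] phi -19.01 q [-0.48 -0.02  1.89 -0.    1.25 -0.15] F [-0.1  0.4 -0.1] w 0.0511 t 13.5 n 1 D [-0.0074  0.0061 -0.0155]
[0.0153, -0.0093, -0.0034, 0.003, 0.005, -0.02]
```

View pics/w5.png

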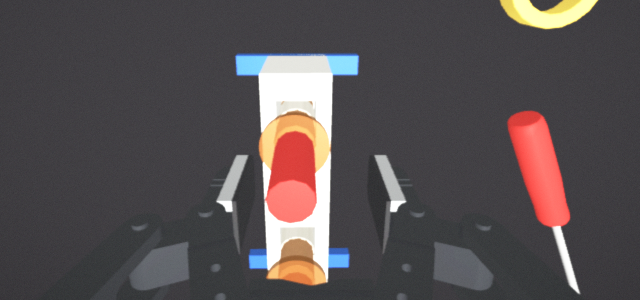

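The cap (292,190) sits left of the jaw centre (312), which agrees with the computed 9 mm shift. I'll correct that, descend and close.

>>> drive_tool(
  plan=[
    [60, 0, -0.009, -0.003, 0.003, 0.005, -0.02],
    [60, 0, 0, 0, 0, 0, 0],
    [60, 0.015, 0, 0, 0, 0, 0],
    [60, 0, 0, 0, 0, 0, 0],
    [0, 0, 0, 0, 0, 0, 0],
    [0, 0, 0, 0, 0, 0, 0],
    [0, 0, 0, 0, 0, 0, 0],
    [0, 0, 0, 0, 0, 0, 0],
  ],
  grip_force=40,
)

```text
t: 14.55
tool_pos: [0.5176, -0.1857, 0.0661]
tool_rot: [-2.94, 1.57, 1.437]
contact_force: [0.6, 0.1, 0.3]
gripper_width: 0.0191
```

```bash
python3 -c "
from h import *
plan([0.5177,-0.1857,0.22],-19.2,mod=360)
p,d=imaging.get_image('wrist');save('w6.png',p[100:])"
```

```text
tcp [ 0.5176 -0.1857  0.0661] phi -19.18 q [-0.48 -0.01  1.9   0.    1.25 -0.15] F [0.6 0.1 0.3] w 0.0191 t 14.55 n 3 D [1.000e-04 0.000e+00 1.539e-01]
[-0.0513, 0.0, -0.0, 0.0, -0.0, 0.0]
[-0.0513, 0.0, -0.0, 0.0, -0.0, 0.0]
[-0.0513, 0.0, -0.0, 0.0, -0.0, 0.0]
```

View pics/w6.png

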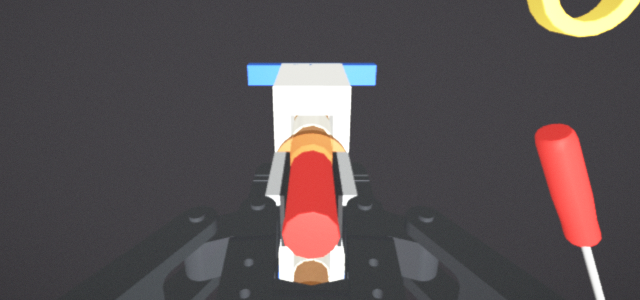

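The red cap is centred in the jaws at 19 mm. Drawing it straight up.

>>> drive_tool(
  plan=[
    [0, -0.012, 0, 0, 0, 0, 0],
    [0, -0.015, 0, 0, 0, 0, 0],
    [0, -0.015, 0, 0, 0, 0, 0],
    [0, -0.015, 0, 0, 0, 0, 0],
    [0, -0.02, 0, 0, 0, 0, 0],
    [0, -0.03, 0, 0, 0, 0, 0],
    [0, -0.035, 0, 0, 0, 0, 0],
    [0, -0.03, 0, 0, 0, 0, 0],
  ],
)

```text
t: 15.6
tool_pos: [0.5168, -0.1854, 0.2482]
tool_rot: [2.464, 1.57, 0.558]
contact_force: [-0.5, -0.3, -1.0]
gripper_width: 0.0189
```

```bash
python3 -c "
from h import *
plan([0.489,0.318,0.24],-2.6,mod=360,step=.06)"
```

```text
tcp [ 0.5168 -0.1854  0.2482] phi -19.18 q [-0.48 -0.15  1.73  0.    1.57 -0.15] F [-0.5 -0.3 -1. ] w 0.0189 t 15.6 n 9 D [-0.0278  0.5034 -0.0082]
[0.0009, -0.0213, -0.0518, -0.032, -0.0, -0.0]
[0.0009, -0.0196, -0.0525, -0.032, -0.0, -0.0]
[0.0009, -0.0179, -0.0531, -0.032, -0.0, -0.0]
[0.0009, -0.0162, -0.0536, -0.032, -0.0, -0.0]
[0.0009, -0.0145, -0.0541, -0.032, -0.0, -0.0]
[0.0009, -0.0127, -0.0546, -0.032, -0.0, -0.0]
[0.0009, -0.011, -0.0549, -0.032, -0.0, -0.0]
[0.0009, -0.0092, -0.0553, -0.032, -0.0, -0.0]
[0.0009, -0.0074, -0.0555, -0.032, -0.0, -0.0]
```

>>> drive_tool(
  plan=[
    [0, 0.001, -0.021, -0.052, -0.032, 0, 0],
    [0, 0.001, -0.02, -0.053, -0.032, 0, 0],
    [0, 0.001, -0.018, -0.053, -0.032, 0, 0],
    [0, 0.001, -0.016, -0.054, -0.032, 0, 0],
    [0, 0.001, -0.015, -0.054, -0.032, 0, 0],
    [0, 0.001, -0.013, -0.055, -0.032, 0, 0],
    [0, 0.001, -0.011, -0.055, -0.032, 0, 0],
    [0, 0, 0, 0, 0, 0, 0],
  ],
)

```text
t: 16.6
tool_pos: [0.4965, 0.218, 0.2549]
tool_rot: [1.568, 1.551, -0.109]
contact_force: [-0.4, -0.3, -0.3]
gripper_width: 0.0191
```

```bash
python3 -c "
from h import *
plan([0.489,0.318,0.24],-2.6,mod=360,step=.06)"
```

```text
tcp [0.4965 0.218  0.2549] phi -6.11 q [ 0.28 -0.19  1.75 -0.01  1.56  0.39] F [-0.4 -0.3 -0.3] w 0.0191 t 16.6 n 2 D [-0.0075  0.1    -0.0149]
[0.0073, -0.0092, -0.0493, -0.031, 0.0, -0.01]
[0.0074, -0.0076, -0.0496, -0.031, 0.0, -0.01]
```

>>> drive_tool(
  plan=[
    [0, 0.004, -0.009, -0.05, -0.031, 0, -0.01],
    [0, 0.004, -0.008, -0.05, -0.031, 0, -0.01],
    [0, 0, 0, 0, 0, 0, 0],
    [0, 0, 0, 0, 0, 0, 0],
    [0, 0, 0, 0, 0, 0, 0],
    [0, 0, 0, 0, 0, 0, 0],
    [0, 0, 0, 0, 0, 0, 0],
    [0, 0, 0, 0, 0, 0, 0],
  ],
)

```text
t: 17.6
tool_pos: [0.4912, 0.3161, 0.2516]
tool_rot: [1.382, 1.565, -0.24]
contact_force: [0.6, -0.3, -1.0]
gripper_width: 0.0195
```

```bash
python3 - <<'E'
from h import *
plan([0.4891,0.3182,0.22],-2.6,mod=360)
s=monitor.state(); p,d=imaging.get_image('wrist'); C=cloud('wrist',d,s); save('w7.png',p)
hsv=cv2.cvtColor(p,cv2.COLOR_RGB2HSV);H,S,V=[hsv[...,i] for i in range(3)]; Z=C[...,2]
b=(Z>.105)&(Z<.12)&(H>100)&(H<130)&(S>120)&(abs(C[...,1]-.3)<.13);q=C[b][:,:2]; print('lip',len(q),cv2.minAreaRect((q*1000).astype(np.float32)))
m=((H<17))&(S>100)&(Z>.18)&(abs(C[...,0]-.49)<.04); q=C[m]
for z in np.arange(.17,.32,.015):
    w=q[(q[:,2]>z)&(q[:,2]<z+.015)]
    if len(w)>20: print(round(z,3),w[:,0].min().round(4),w[:,0].max().round(4),w[:,1].max().round(4))
E
```

```text
tcp [0.4912 0.3161 0.2516] phi -2.94 q [ 0.45 -0.07  1.65 -0.    1.56  0.5 ] F [ 0.6 -0.3 -1. ] w 0.0195 t 17.6 n 1 D [-0.0021  0.0021 -0.0316]
[0.0316, -0.0024, -0.002, -0.006, 0.001, -0.006]
lip 124 ((465.56109619140625, 326.04522705078125), (147.85885620117188, 4.082329750061035), 87.49351501464844)
0.215 0.4822 0.5009 0.3262
0.245 0.4852 0.4984 0.326
0.26 0.4859 0.4973 0.3263
0.275 0.4756 0.5073 0.3334
0.29 0.4813 0.5011 0.3267
0.305 0.4811 0.5004 0.3258
```

View pics/w7.png

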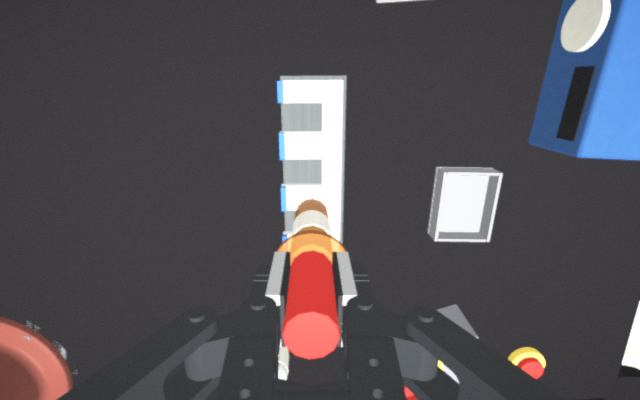

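The barrel axis matches the TCP to within 1 mm. Lip position agrees with my carrier estimate. I'll align and lower above the notch.

>>> drive_tool(
  plan=[
    [0, 0.01, -0.002, -0.002, -0.006, 0.001, -0.006],
    [0, 0.02, 0, 0, 0, 0, 0],
    [0, 0.02, 0, 0, 0, 0, 0],
    [0, 0.015, 0, 0, 0, 0, 0],
    [0, 0, 0, 0, 0, 0, 0],
    [0, 0, 0, 0, 0, 0, 0],
    [0, 0, 0, 0, 0, 0, 0],
    [0, 0, 0, 0, 0, 0, 0],
  ],
)

```text
t: 18.65
tool_pos: [0.4885, 0.3182, 0.1807]
tool_rot: [-1.091, 1.568, -2.706]
contact_force: [-0.3, -0.2, 0.3]
gripper_width: 0.0193
```

```bash
python3 -c "
from h import *
plan([0.4891,0.3182,0.086],-2.6,mod=360)"
```

```text
tcp [0.4885 0.3182 0.1807] phi -2.54 q [ 0.45 -0.03  1.73  0.    1.45  0.49] F [-0.3 -0.2  0.3] w 0.0193 t 18.65 n 2 D [ 0.0006 -0.     -0.0947]
[0.0473, 0.0004, -0.0, 0.0, 0.001, 0.001]
[0.0473, 0.0004, -0.0, 0.0, 0.001, 0.001]
```

>>> drive_tool(
  plan=[
    [0, 0.015, 0.001, 0, 0, 0.001, 0.001],
    [0, 0.015, 0, 0, 0, 0, 0],
    [0, 0.015, 0, 0, 0, 0, 0],
    [0, 0.015, 0, 0, 0, 0, 0],
    [0, 0.015, 0, 0, 0, 0, 0],
    [0, 0.012, 0, 0, 0, 0, 0],
    [0, 0, 0, 0, 0, 0, 0],
    [0, 0, 0, 0, 0, 0, 0],
  ],
)

```text
t: 19.65
tool_pos: [0.4888, 0.3179, 0.0865]
tool_rot: [-1.273, 1.568, -2.888]
contact_force: [0.8, -0.1, -0.0]
gripper_width: 0.0191
```

```bash
python3 -c "
from h import *
plan([0.4891,0.3182,0.084],-2.6,mod=360)"
```

```text
tcp [0.4888 0.3179 0.0865] phi -2.55 q [0.45 0.05 1.81 0.   1.29 0.49] F [ 0.8 -0.1 -0. ] w 0.0191 t 19.65 n 1 D [ 0.0003  0.0003 -0.0025]
[0.0025, 0.0003, -0.0003, 0.001, 0.001, 0.003]
```

>>> drive_tool(
  plan=[
    [0, 0.003, 0, 0, 0, 0, 0.003],
    [0, 0, 0, 0, 0, 0, 0],
    [50, 0, 0, 0, 0, 0, 0],
    [50, 0, 0, 0, 0, 0, 0],
    [50, 0, 0, 0, 0, 0, 0],
    [50, -0.05, 0, 0, 0, 0, 0],
    [50, -0.06, 0, 0, 0, 0, 0],
    [50, -0.06, 0, 0, 0, 0, 0],
  ],
)

```text
t: 20.65
tool_pos: [0.4861, 0.3167, 0.2523]
tool_rot: [-0.974, 1.561, -2.589]
contact_force: [0.8, 0.6, -0.1]
gripper_width: 0.0428
```

```bash
cat > car.py <<'E'
from h import *
import sys
s=monitor.state(); p,d=imaging.get_image('wrist'); C=cloud('wrist',d,s)
hsv=cv2.cvtColor(p,cv2.COLOR_RGB2HSV);H,S,V=[hsv[...,i] for i in range(3)]
o=np.array([.488,.2932]);a=np.radians(-2.6);L=C.copy();X=C[...,:2]-o
L[...,0]=X@[np.cos(a),np.sin(a)];L[...,1]=X@[-np.sin(a),np.cos(a)]
reg=(abs(L[...,0])<.05)&(abs(L[...,1])<.12)&(S>110)&(C[...,2]<.175)
for n,h in {'red':(H<5)|(H>173),'orange':(H>7)&(H<17),'blue':(H>100)&(H<130)}.items():
    q=L[reg&h&(L[...,2]>.12)]
    if len(q)>30:
        t=q[q[:,2]>q[:,2].max()-.006]; print(n,'top z',np.percentile(q[:,2],98).round(4),'circ',[np.round(v,1) for v in cv2.minEnclosingCircle((t[:,:2]*1000).astype(np.float32))],'xrange by z',[(round(z,3),np.round([w[:,0].min()*1e3,w[:,0].max()*1e3],1).tolist()) for z in (.12,.13,.14,.15) for w in [q[(q[:,2]>z)&(q[:,2]<z+.01)]] if len(w)>5])
q=L[reg&(H>7)&(H<20)&(L[...,2]>.108)&(L[...,2]<.12)]
print('flange z',np.percentile(q[:,2],[10,50,90]).round(4) if len(q) else None)
if len(sys.argv)>1: save(sys.argv[1],p)
E
python3 car.py w8.png; python3 -c "
from h import *
plan([0.495,-0.26,0.25],-19.2,mod=360,step=.06)"
```

```text
red top z 0.1611 circ [array([ 0.3, 25. ]), np.float64(9.5)] xrange by z [(0.12, [-7.5, 8.5]), (0.13, [-8.2, 9.0]), (0.14, [-8.0, 8.9]), (0.15, [-8.5, 9.1])]
flange z [0.1129 0.1139 0.115 ]
tcp [0.4899 0.3186 0.2635] phi -2.55 q [ 0.45 -0.08  1.63 -0.    1.58  0.49] F [1.2 0.5 6.1] w 0.0427 t 20.7 n 10 D [ 0.0051 -0.5786 -0.0135]
[0.0013, 0.0031, 0.0578, 0.029, -0.0, -0.001]
[0.0013, 0.0048, 0.0577, 0.029, -0.0, -0.001]
[0.0013, 0.0064, 0.0575, 0.029, -0.0, -0.001]
[0.0013, 0.0081, 0.0573, 0.029, -0.0, -0.001]
[0.0013, 0.0098, 0.057, 0.029, -0.0, -0.001]
[0.0013, 0.0114, 0.0567, 0.029, -0.0, -0.001]
[0.0013, 0.0131, 0.0564, 0.029, -0.0, -0.001]
[0.0013, 0.0147, 0.056, 0.029, -0.0, -0.001]
[0.0013, 0.0163, 0.0555, 0.029, -0.0, -0.001]
[0.0013, 0.0179, 0.055, 0.029, -0.0, -0.001]
```

View pics/w8.png

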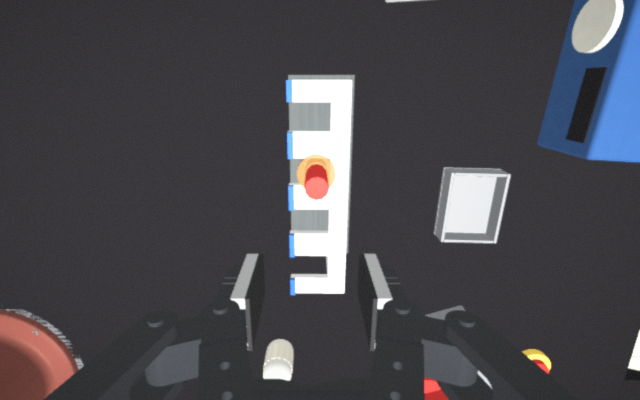

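Red hangs straight at seat y=25 (317,180): x = 0.3 mm, flange top at 114 mm. Orange next.

>>> drive_tool(
  plan=[
    [60, 0.001, 0.003, 0.058, 0.03, 0, 0],
    [60, 0.001, 0.005, 0.058, 0.03, 0, 0],
    [60, 0.001, 0.006, 0.058, 0.03, 0, 0],
    [60, 0.001, 0.008, 0.058, 0.03, 0, 0],
    [60, 0.001, 0.01, 0.057, 0.03, 0, 0],
    [60, 0.001, 0.011, 0.057, 0.03, 0, 0],
    [60, 0.001, 0.013, 0.057, 0.03, 0, 0],
    [60, 0, 0, 0, 0, 0, 0],
  ],
)

```text
t: 21.7
tool_pos: [0.4933, -0.0998, 0.2602]
tool_rot: [1.993, 1.551, 0.164]
contact_force: [0.0, 0.4, 0.3]
gripper_width: 0.0511
```

```bash
python3 -c "
from h import *
plan([0.488,-0.255,0.20],-19.2,mod=360,step=.06)"
```

```text
tcp [ 0.4933 -0.0998  0.2602] phi -14.81 q [-0.35 -0.29  1.82  0.01  1.59 -0.1 ] F [0.  0.4 0.3] w 0.0511 t 21.7 n 3 D [-0.0053 -0.1552 -0.0602]
[0.0198, 0.0111, 0.0506, 0.026, -0.003, -0.006]
[0.0199, 0.0125, 0.0503, 0.026, -0.003, -0.006]
[0.02, 0.0139, 0.0499, 0.026, -0.003, -0.006]
```

>>> drive_tool(
  plan=[
    [60, 0.02, 0.011, 0.05, 0.026, -0.003, -0.006],
    [60, 0.02, 0.012, 0.05, 0.026, -0.003, -0.006],
    [60, 0.02, 0.014, 0.05, 0.026, -0.003, -0.006],
    [60, 0, 0, 0, 0, 0, 0],
    [60, 0, 0, 0, 0, 0, 0],
    [60, 0, 0, 0, 0, 0, 0],
    [60, 0, 0, 0, 0, 0, 0],
    [60, 0, 0, 0, 0, 0, 0],
  ],
)

```text
t: 22.7
tool_pos: [0.4914, -0.2514, 0.2013]
tool_rot: [1.909, 1.563, 0.01]
contact_force: [0.3, 0.3, 1.1]
gripper_width: 0.0514
```

```bash
python3 st.py w9.png; python3 -c "
from h import *
plan([0.488,-0.2705,0.12],-19.2,mod=360,step=.06)"
```

```text
stand 5081 ((495.2325439453125, -249.85272216796875), (191.35751342773438, 42.17439651489258), 70.8001708984375)
orange 66 top [ 0.4897 -0.2625  0.1399] ((489.24481201171875, -266.5316467285156), 8.80557918548584)
blue 152 top [ 0.4743 -0.3079  0.1409] ((473.7838439941406, -312.7469787597656), 10.182906150817871)
tcp [ 0.4914 -0.2515  0.2014] phi -18.82 q [-0.61 -0.13  1.78  0.    1.48 -0.28] F [ 0.5  1.5 -0.1] w 0.051 t 22.75 n 2 D [-0.0034 -0.019  -0.0814]
[0.0407, 0.0011, 0.0096, 0.003, -0.001, -0.004]
[0.0407, 0.0013, 0.0096, 0.003, -0.001, -0.004]
```

>>> drive_tool(
  plan=[
    [60, 0.025, 0.001, 0.01, 0.003, -0.001, -0.004],
    [60, 0.025, 0.001, 0.01, 0.003, -0.001, -0.004],
    [60, 0.02, 0, 0, 0, 0, 0],
    [60, 0.02, 0, 0, 0, 0, 0],
    [60, 0.015, 0, 0, 0, 0, 0],
    [60, 0, 0, 0, 0, 0, 0],
    [60, 0, 0, 0, 0, 0, 0],
    [60, 0, 0, 0, 0, 0, 0],
  ],
)

```text
t: 23.75
tool_pos: [0.4897, -0.2709, 0.0957]
tool_rot: [1.443, 1.565, -0.46]
contact_force: [-1.0, -1.0, -0.2]
gripper_width: 0.0511
```

```bash
python3 -c "
from h import *
plan([0.4879,-0.2710,0.066],-19.2,mod=360,step=.06)"
```

```text
tcp [ 0.4897 -0.2709  0.0957] phi -19.02 q [-0.64 -0.02  1.86  0.    1.29 -0.31] F [-1.  -1.  -0.2] w 0.0511 t 23.75 n 1 D [-0.0018 -0.0001 -0.0297]
[0.0297, -0.0018, 0.0007, 0.003, 0.001, -0.005]
```

>>> drive_tool(
  plan=[
    [60, 0.015, -0.002, 0.001, 0.003, 0.001, -0.005],
    [60, 0.015, 0, 0, 0, 0, 0],
    [60, 0, 0, 0, 0, 0, 0],
    [60, 0, 0, 0, 0, 0, 0],
    [0, 0, 0, 0, 0, 0, 0],
    [0, 0, 0, 0, 0, 0, 0],
    [0, 0, 0, 0, 0, 0, 0],
    [0, 0, 0, 0, 0, 0, 0],
  ],
)

```text
t: 24.75
tool_pos: [0.4881, -0.2719, 0.0651]
tool_rot: [1.39, 1.569, -0.516]
contact_force: [0.4, -0.7, -0.3]
gripper_width: 0.0189
```

```bash
python3 -c "
from h import *
plan([0.4879,-0.2710,0.25],-19.2,mod=360,step=.06)
p,d=imaging.get_image('wrist');save('w10.png',p[100:])"
```

```text
tcp [ 0.4881 -0.2719  0.0651] phi -19.21 q [-0.64  0.01  1.88  0.    1.24 -0.31] F [ 0.4 -0.7 -0.3] w 0.0189 t 24.75 n 4 D [-0.0002  0.0009  0.1849]
[-0.0462, -0.0, -0.0002, -0.0, 0.0, -0.001]
[-0.0462, -0.0, -0.0002, -0.0, 0.0, -0.001]
[-0.0462, -0.0001, -0.0002, -0.0, 0.0, -0.001]
[-0.0462, -0.0001, -0.0002, -0.0, 0.0, -0.001]
```

View pics/w10.png

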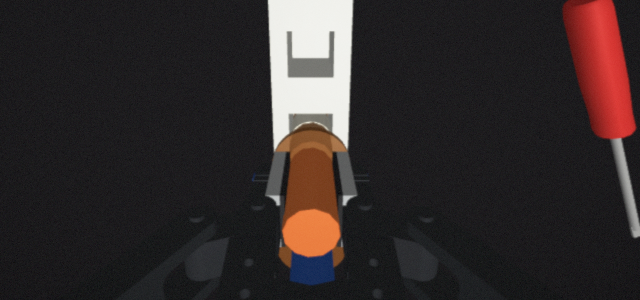

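Orange is centred between the pads (310,190). Drawing it up.

>>> drive_tool(
  plan=[
    [0, -0.012, 0, 0, 0, 0, 0],
    [0, -0.015, 0, 0, 0, 0, 0],
    [0, -0.015, 0, 0, 0, 0, 0],
    [0, -0.015, 0, 0, 0, 0, 0],
    [0, -0.02, 0, 0, 0, 0, 0],
    [0, -0.03, 0, 0, 0, 0, 0],
    [0, -0.035, 0, 0, 0, 0, 0],
    [0, -0.035, 0, 0, 0, 0, 0],
  ],
)

```text
t: 25.8
tool_pos: [0.4869, -0.271, 0.252]
tool_rot: [1.564, 1.57, -0.342]
contact_force: [0.8, 0.0, -0.6]
gripper_width: 0.019
```

```bash
python3 -c "
from h import *
plan([0.487,0.268,0.25],-2.6,mod=360,step=.06)"
```

```text
tcp [ 0.4869 -0.271   0.252 ] phi -19.21 q [-0.64 -0.14  1.71  0.    1.57 -0.31] F [ 0.8  0.  -0.6] w 0.019 t 25.8 n 9 D [ 1.00e-04  5.39e-01 -2.00e-03]
[0.0002, -0.0197, -0.0566, -0.032, 0.0, -0.0]
[0.0002, -0.0179, -0.0572, -0.032, 0.0, -0.0]
[0.0002, -0.016, -0.0577, -0.032, 0.0, -0.0]
[0.0002, -0.0141, -0.0582, -0.032, 0.0, -0.0]
[0.0002, -0.0123, -0.0586, -0.032, 0.0, -0.0]
[0.0002, -0.0104, -0.059, -0.032, 0.0, -0.0]
[0.0002, -0.0085, -0.0593, -0.032, 0.0, -0.0]
[0.0002, -0.0065, -0.0595, -0.032, 0.0, -0.0]
[0.0002, -0.0046, -0.0597, -0.032, 0.0, -0.0]
```

>>> drive_tool(
  plan=[
    [0, 0, -0.02, -0.057, -0.032, 0, 0],
    [0, 0, -0.018, -0.057, -0.032, 0, 0],
    [0, 0, -0.016, -0.058, -0.032, 0, 0],
    [0, 0, -0.014, -0.058, -0.032, 0, 0],
    [0, 0, -0.012, -0.059, -0.032, 0, 0],
    [0, 0, -0.01, -0.059, -0.032, 0, 0],
    [0, 0, -0.008, -0.059, -0.032, 0, 0],
    [0, 0, 0, 0, 0, 0, 0],
  ],
)

```text
t: 26.8
tool_pos: [0.4901, 0.1594, 0.2671]
tool_rot: [1.435, 1.548, -0.243]
contact_force: [-0.1, -1.1, -0.5]
gripper_width: 0.0191
```

```bash
python3 -c "
from h import *
plan([0.487,0.268,0.24],-2.6,mod=360,step=.06)"
```

```text
tcp [0.4901 0.1594 0.2671] phi -6.13 q [ 0.18 -0.26  1.79 -0.01  1.59  0.28] F [-0.1 -1.1 -0.5] w 0.0191 t 26.8 n 2 D [-0.0031  0.1086 -0.0271]
[0.0132, -0.0076, -0.0539, -0.031, 0.002, -0.011]
[0.0134, -0.0058, -0.0541, -0.031, 0.002, -0.011]
```

>>> drive_tool(
  plan=[
    [0, 0.013, -0.008, -0.054, -0.031, 0.002, -0.011],
    [0, 0.013, -0.006, -0.054, -0.031, 0.002, -0.011],
    [0, 0, 0, 0, 0, 0, 0],
    [0, 0, 0, 0, 0, 0, 0],
    [0, 0, 0, 0, 0, 0, 0],
    [0, 0.015, 0, 0, 0, 0, 0],
    [0, 0.015, 0, 0, 0, 0, 0],
    [0, 0, 0, 0, 0, 0, 0],
  ],
)

```text
t: 27.8
tool_pos: [0.4892, 0.2647, 0.2135]
tool_rot: [1.457, 1.564, -0.167]
contact_force: [0.3, 0.1, -1.1]
gripper_width: 0.0194
```

```bash
python3 -c "
from h import *
plan([0.4869,0.2682,0.2],-2.6,mod=360,step=.06)"
```

```text
tcp [0.4892 0.2647 0.2135] phi -3.01 q [ 0.36 -0.12  1.76 -0.    1.5   0.42] F [ 0.3  0.1 -1.1] w 0.0194 t 27.8 n 1 D [-0.0023  0.0035 -0.0135]
[0.0135, -0.0026, -0.0034, -0.007, 0.001, -0.007]
```

>>> drive_tool(
  plan=[
    [0, 0, -0.003, -0.003, -0.007, 0.001, -0.007],
    [0, 0.015, 0, 0, 0, 0, 0],
    [0, 0.015, 0, 0, 0, 0, 0],
    [0, 0, 0, 0, 0, 0, 0],
    [0, 0, 0, 0, 0, 0, 0],
    [0, 0, 0, 0, 0, 0, 0],
    [0, 0, 0, 0, 0, 0, 0],
    [0, 0, 0, 0, 0, 0, 0],
  ],
)

```text
t: 28.8
tool_pos: [0.4865, 0.2683, 0.182]
tool_rot: [2.666, 1.57, 1.05]
contact_force: [-0.1, -0.7, -0.4]
gripper_width: 0.0189
```

```bash
python3 -c "
from h import *
plan([0.4869,0.2682,0.084],-2.6,mod=360,step=.06)"
```

```text
tcp [0.4865 0.2683 0.182 ] phi -2.57 q [ 0.37 -0.1   1.79  0.    1.45  0.41] F [-0.1 -0.7 -0.4] w 0.0189 t 28.8 n 2 D [ 0.0004 -0.0001 -0.098 ]
[0.049, 0.0002, 0.0001, 0.0, -0.0, -0.0]
[0.049, 0.0002, 0.0001, 0.0, -0.0, -0.0]
```

>>> drive_tool(
  plan=[
    [0, 0.015, 0, 0, 0, 0, 0],
    [0, 0.015, 0, 0, 0, 0, 0],
    [0, 0.015, 0, 0, 0, 0, 0],
    [0, 0.015, 0, 0, 0, 0, 0],
    [0, 0.015, 0, 0, 0, 0, 0],
    [0, 0.015, 0, 0, 0, 0, 0],
    [0, 0.002, 0, 0, 0, 0, 0],
    [0, 0, 0, 0, 0, 0, 0],
  ],
)

```text
t: 29.8
tool_pos: [0.4853, 0.2679, 0.0818]
tool_rot: [-1.312, 1.568, -2.928]
contact_force: [-0.1, 0.1, 0.6]
gripper_width: 0.0188
```

```bash
python3 -c "
from h import *
plan([0.4869,0.2682,0.083],-2.6,mod=360,step=.06)"
```

```text
tcp [0.4853 0.2679 0.0818] phi -2.58 q [ 0.37 -0.01  1.88  0.    1.28  0.41] F [-0.1  0.1  0.6] w 0.0188 t 29.8 n 1 D [0.0016 0.0003 0.0012]
[-0.0012, 0.0016, -0.0004, 0.0, 0.001, 0.003]
```

>>> drive_tool(
  plan=[
    [0, -0.001, 0.002, 0, 0, 0, 0.003],
    [0, 0, 0, 0, 0, 0, 0],
    [50, 0, 0, 0, 0, 0, 0],
    [50, 0, 0, 0, 0, 0, 0],
    [50, 0, 0, 0, 0, 0, 0],
    [50, -0.06, 0, 0, 0, 0, 0],
    [50, -0.06, 0, 0, 0, 0, 0],
    [50, -0.04, 0, 0, 0, 0, 0],
  ],
)

```text
t: 30.8
tool_pos: [0.4856, 0.2672, 0.2441]
tool_rot: [-1.019, 1.565, -2.634]
contact_force: [0.5, -0.0, -0.2]
gripper_width: 0.0427
```

```bash
python3 car.py; python3 -c "
from h import *
plan([0.475,-0.29,0.22],-19.2,mod=360,step=.06)"
```

```text
red top z 0.1612 circ [array([ 0.5, 24.5]), np.float64(9.7)] xrange by z [(0.13, [-5.7, 7.1]), (0.14, [-6.2, 8.5]), (0.15, [-8.9, 9.5])]
orange top z 0.1599 circ [array([-3.4,  3.1]), np.float64(26.4)] xrange by z [(0.12, [-8.7, 10.3]), (0.13, [-8.4, 10.1]), (0.14, [-9.2, 9.9]), (0.15, [-9.6, 10.4])]
flange z [0.113  0.1139 0.1149]
tcp [0.4881 0.2682 0.2507] phi -2.58 q [ 0.37 -0.14  1.71 -0.    1.56  0.41] F [1.  0.9 4.4] w 0.0428 t 30.85 n 10 D [-0.0131 -0.5582 -0.0307]
[0.003, 0.0012, 0.0558, 0.029, -0.0, -0.0]
[0.003, 0.0028, 0.0558, 0.029, -0.0, -0.0]
[0.003, 0.0044, 0.0557, 0.029, -0.0, -0.0]
[0.003, 0.006, 0.0555, 0.029, -0.0, -0.0]
[0.0031, 0.0077, 0.0553, 0.029, -0.0, -0.0]
[0.0031, 0.0093, 0.0551, 0.029, -0.0, -0.0]
[0.0031, 0.0108, 0.0548, 0.029, -0.0, -0.0]
[0.0031, 0.0124, 0.0544, 0.029, -0.0, -0.0]
[0.0031, 0.014, 0.054, 0.029, -0.0, -0.0]
[0.0031, 0.0156, 0.0536, 0.029, -0.0, -0.0]
```

Orange is hung: x about 0.5 mm, flange top at 114 mm. Blue next.

>>> drive_tool(
  plan=[
    [60, 0, 0.001, 0.058, 0.029, 0, 0],
    [60, 0, 0.003, 0.058, 0.029, 0, 0],
    [60, 0, 0.004, 0.058, 0.029, 0, 0],
    [60, 0, 0.006, 0.058, 0.029, 0, 0],
    [60, 0, 0.008, 0.058, 0.029, 0, 0],
    [60, 0, 0.009, 0.058, 0.029, 0, 0],
    [60, 0, 0.011, 0.058, 0.029, 0, 0],
    [60, 0, 0, 0, 0, 0, 0],
  ],
)

```text
t: 31.85
tool_pos: [0.4765, -0.1516, 0.2526]
tool_rot: [1.893, 1.558, 0.071]
contact_force: [-0.3, 0.3, 0.3]
gripper_width: 0.0511
```

```bash
python3 -c "
from h import *
plan([0.475,-0.29,0.20],-19.2,mod=360,step=.06)"
```

```text
tcp [ 0.4765 -0.1516  0.2526] phi -14.41 q [-0.46 -0.29  1.84  0.01  1.58 -0.21] F [-0.3  0.3  0.3] w 0.0511 t 31.85 n 3 D [-0.0015 -0.1384 -0.0526]
[0.0175, 0.0108, 0.0449, 0.028, -0.002, -0.004]
[0.0175, 0.0121, 0.0445, 0.028, -0.002, -0.004]
[0.0175, 0.0134, 0.0441, 0.028, -0.002, -0.004]
```

>>> drive_tool(
  plan=[
    [60, 0.017, 0.011, 0.045, 0.028, -0.002, -0.004],
    [60, 0.018, 0.012, 0.045, 0.028, -0.002, -0.004],
    [60, 0.018, 0.013, 0.044, 0.028, -0.002, -0.004],
    [60, 0, 0, 0, 0, 0, 0],
    [60, 0, 0, 0, 0, 0, 0],
    [60, 0, 0, 0, 0, 0, 0],
    [60, 0, 0, 0, 0, 0, 0],
    [60, 0, 0, 0, 0, 0, 0],
  ],
)

```text
t: 32.85
tool_pos: [0.4779, -0.2872, 0.2002]
tool_rot: [1.819, 1.566, -0.081]
contact_force: [0.9, -0.8, 0.1]
gripper_width: 0.0511
```

```bash
python3 st.py w11.png; python3 -c "
from h import *
plan([0.4735,-0.3133,0.066],-19.2,mod=360,step=.06)"
```

```text
stand 6801 ((495.2687072753906, -249.86109924316406), (191.64036560058594, 42.112998962402344), 70.80867767333984)
blue 131 top [ 0.4738 -0.3081  0.1413] ((474.0387268066406, -312.888916015625), 10.066774368286133)
tcp [ 0.4779 -0.2872  0.2003] phi -18.82 q [-0.68 -0.11  1.77  0.    1.48 -0.35] F [ 0.5 -0.2  0. ] w 0.0516 t 32.9 n 3 D [-0.0044 -0.0261 -0.1343]
[0.0448, 0.0012, 0.0088, 0.002, -0.0, -0.002]
[0.0448, 0.0013, 0.0087, 0.002, -0.0, -0.002]
[0.0448, 0.0014, 0.0087, 0.002, -0.0, -0.002]
```

Stand unmoved. Blue is at (0.4735, -0.3132).

>>> drive_tool(
  plan=[
    [60, 0.02, 0.001, 0.009, 0.002, 0, -0.002],
    [60, 0.02, 0.001, 0.009, 0.002, 0, -0.002],
    [60, 0.02, 0.001, 0.008, 0.002, 0, -0.002],
    [60, 0.02, 0, 0, 0, 0, 0],
    [60, 0.02, 0, 0, 0, 0, 0],
    [60, 0.01, 0, 0, 0, 0, 0],
    [60, 0, 0, 0, 0, 0, 0],
    [60, 0, 0, 0, 0, 0, 0],
  ],
)

```text
t: 33.9
tool_pos: [0.4686, -0.3148, 0.0778]
tool_rot: [-1.963, 1.561, 2.412]
contact_force: [0.7, 0.1, -0.4]
gripper_width: 0.0513
```

```bash
python3 -c "
from h import *
plan([0.4735,-0.3133,0.066],-19.2,mod=360,step=.06)"
```

```text
tcp [ 0.4686 -0.3148  0.0778] phi -19.34 q [-0.72  0.02  1.85  0.    1.28 -0.39] F [ 0.7  0.1 -0.4] w 0.0513 t 33.9 n 1 D [ 0.0049  0.0015 -0.0118]
[0.0118, 0.0042, -0.0029, -0.002, -0.004, 0.009]
```

>>> drive_tool(
  plan=[
    [60, 0, 0.004, -0.003, -0.002, -0.004, 0.009],
    [60, 0.012, 0, 0, 0, 0, 0],
    [60, 0, 0, 0, 0, 0, 0],
    [60, 0, 0, 0, 0, 0, 0],
    [0, 0, 0, 0, 0, 0, 0],
    [0, 0, 0, 0, 0, 0, 0],
    [0, 0, 0, 0, 0, 0, 0],
    [0, 0, 0, 0, 0, 0, 0],
  ],
)

```text
t: 34.9
tool_pos: [0.4749, -0.314, 0.0675]
tool_rot: [1.094, 1.566, -0.812]
contact_force: [1.0, 0.2, -0.6]
gripper_width: 0.0191
```

```bash
python3 -c "
from h import *
plan([0.4735,-0.3133,0.25],-19.2,mod=360,step=.06)"
```

```text
tcp [ 0.4749 -0.314   0.0675] phi -19.19 q [-0.71  0.04  1.86 -0.    1.24 -0.38] F [ 1.   0.2 -0.6] w 0.0191 t 34.9 n 4 D [-0.0014  0.0007  0.1825]
[-0.0456, -0.0002, 0.0, 0.0, 0.001, -0.001]
[-0.0456, -0.0003, 0.0, 0.0, 0.001, -0.001]
[-0.0456, -0.0003, -0.0, 0.0, 0.001, -0.001]
[-0.0456, -0.0004, -0.0, 0.0, 0.001, -0.001]
```

>>> drive_tool(
  plan=[
    [0, -0.012, 0, 0, 0, 0, 0],
    [0, -0.015, 0, 0, 0, 0, 0],
    [0, -0.015, 0, 0, 0, 0, 0],
    [0, -0.015, 0, 0, 0, 0, 0],
    [0, -0.02, 0, 0, 0, 0, 0],
    [0, -0.03, 0, 0, 0, 0, 0],
    [0, -0.035, 0, 0, 0, 0, 0],
    [0, -0.035, 0, 0, 0, 0, 0],
  ],
)

```text
t: 35.9
tool_pos: [0.4736, -0.3128, 0.2544]
tool_rot: [1.097, 1.567, -0.809]
contact_force: [0.5, 0.1, -0.3]
gripper_width: 0.0194
```

```bash
python3 -c "
from h import *
plan([0.4846,0.2183,0.25],-2.6,mod=360,step=.06)"
```

```text
tcp [ 0.4736 -0.3128  0.2544] phi -19.19 q [-0.71 -0.11  1.68 -0.    1.57 -0.38] F [ 0.5  0.1 -0.3] w 0.0194 t 35.9 n 9 D [ 0.011   0.5311 -0.0044]
[0.0003, -0.0182, -0.0561, -0.032, 0.0, -0.0]
[0.0004, -0.0164, -0.0567, -0.032, 0.0, -0.0]
[0.0004, -0.0146, -0.0572, -0.032, 0.0, -0.0]
[0.0004, -0.0128, -0.0576, -0.032, 0.0, -0.0]
[0.0004, -0.0109, -0.058, -0.032, 0.0, -0.0]
[0.0004, -0.009, -0.0583, -0.032, 0.0, -0.0]
[0.0004, -0.0071, -0.0586, -0.032, 0.0, -0.0]
[0.0005, -0.0053, -0.0588, -0.032, 0.0, -0.0]
[0.0005, -0.0034, -0.0589, -0.032, 0.0, -0.0]
```

>>> drive_tool(
  plan=[
    [0, 0, -0.018, -0.057, -0.032, 0, 0],
    [0, 0, -0.016, -0.057, -0.032, 0, 0],
    [0, 0, -0.015, -0.057, -0.032, 0, 0],
    [0, 0, -0.013, -0.058, -0.032, 0, 0],
    [0, 0, -0.011, -0.058, -0.032, 0, 0],
    [0, 0, -0.009, -0.058, -0.032, 0, 0],
    [0, 0, -0.007, -0.058, -0.032, 0, 0],
    [0, 0, 0, 0, 0, 0, 0],
  ],
)

```text
t: 36.9
tool_pos: [0.4846, 0.1109, 0.2683]
tool_rot: [1.299, 1.546, -0.378]
contact_force: [0.8, -0.4, -1.0]
gripper_width: 0.019
```

```bash
python3 -c "
from h import *
plan([0.4846,0.2183,0.22],-2.6,mod=360,step=.06)"
```

```text
tcp [0.4846 0.1109 0.2683] phi -6.09 q [ 0.08 -0.31  1.83 -0.01  1.6   0.19] F [ 0.8 -0.4 -1. ] w 0.019 t 36.9 n 2 D [ 0.      0.1074 -0.0483]
[0.0237, -0.0063, -0.0536, -0.03, 0.004, -0.012]
[0.0239, -0.0043, -0.0536, -0.03, 0.004, -0.012]
```

>>> drive_tool(
  plan=[
    [0, 0.014, -0.006, -0.054, -0.03, 0.004, -0.012],
    [0, 0.014, -0.004, -0.054, -0.03, 0.004, -0.012],
    [0, 0, 0, 0, 0, 0, 0],
    [0, 0, 0, 0, 0, 0, 0],
    [0, 0, 0, 0, 0, 0, 0],
    [0, 0.015, 0, 0, 0, 0, 0],
    [0, 0.012, 0, 0, 0, 0, 0],
    [0, 0, 0, 0, 0, 0, 0],
  ],
)

```text
t: 37.9
tool_pos: [0.4879, 0.2151, 0.2157]
tool_rot: [1.451, 1.564, -0.175]
contact_force: [1.0, 0.5, 0.7]
gripper_width: 0.0189
```

```bash
python3 -c "
from h import *
plan([0.4846,0.2183,0.2],-2.6,mod=360,step=.06)"
```

```text
tcp [0.4879 0.2151 0.2157] phi -3.14 q [ 0.28 -0.18  1.81 -0.    1.51  0.33] F [1.  0.5 0.7] w 0.0189 t 37.9 n 1 D [-0.0033  0.0032 -0.0157]
[0.0157, -0.0036, -0.003, -0.009, 0.001, -0.007]
```

>>> drive_tool(
  plan=[
    [0, 0, -0.004, -0.003, -0.009, 0.001, -0.007],
    [0, 0.015, 0, 0, 0, 0, 0],
    [0, 0.015, 0, 0, 0, 0, 0],
    [0, 0, 0, 0, 0, 0, 0],
    [0, 0, 0, 0, 0, 0, 0],
    [0, 0, 0, 0, 0, 0, 0],
    [0, 0, 0, 0, 0, 0, 0],
    [0, 0, 0, 0, 0, 0, 0],
  ],
)

```text
t: 38.9
tool_pos: [0.4841, 0.2188, 0.1841]
tool_rot: [2.889, 1.57, 1.273]
contact_force: [0.3, -0.5, -0.3]
gripper_width: 0.0188
```

```bash
python3 -c "
from h import *
plan([0.4846,0.2183,0.086],-2.6,mod=360,step=.06)"
```

```text
tcp [0.4841 0.2188 0.1841] phi -2.57 q [ 0.28 -0.16  1.85  0.    1.46  0.33] F [ 0.3 -0.5 -0.3] w 0.0188 t 38.9 n 2 D [ 0.0005 -0.0005 -0.0981]
[0.049, 0.0003, 0.0003, 0.0, -0.0, -0.0]
[0.049, 0.0003, 0.0003, 0.0, -0.0, -0.0]
```

>>> drive_tool(
  plan=[
    [0, 0.015, 0.001, 0, 0, 0, 0],
    [0, 0.015, 0, 0, 0, 0, 0],
    [0, 0.015, 0, 0, 0, 0, 0],
    [0, 0.015, 0, 0, 0, 0, 0],
    [0, 0.015, 0, 0, 0, 0, 0],
    [0, 0.015, 0, 0, 0, 0, 0],
    [0, 0.002, 0, 0, 0, 0, 0],
    [0, 0, 0, 0, 0, 0, 0],
  ],
)

```text
t: 39.9
tool_pos: [0.4843, 0.2186, 0.0846]
tool_rot: [-1.499, 1.569, -3.114]
contact_force: [-0.1, -0.1, 0.3]
gripper_width: 0.019
```

```bash
python3 -c "
from h import *
plan([0.4846,0.2183,0.085],-2.6,mod=360,step=.06)"
```

```text
tcp [0.4843 0.2186 0.0846] phi -2.57 q [ 0.28 -0.07  1.93  0.    1.28  0.33] F [-0.1 -0.1  0.3] w 0.019 t 39.9 n 1 D [ 0.0003 -0.0003  0.0004]
[-0.0004, 0.0003, 0.0002, 0.0, 0.0, 0.002]
```

>>> drive_tool(
  plan=[
    [0, 0, 0, 0, 0, 0, 0],
    [50, 0, 0, 0, 0, 0, 0],
    [50, 0, 0, 0, 0, 0, 0],
    [50, 0, 0, 0, 0, 0, 0],
    [50, -0.06, 0, 0, 0, 0, 0],
    [50, -0.06, 0, 0, 0, 0, 0],
    [50, -0.05, 0, 0, 0, 0, 0],
    [50, 0, 0, 0, 0, 0, 0],
  ],
)

```text
t: 40.9
tool_pos: [0.4847, 0.2185, 0.2605]
tool_rot: [-2.251, 1.57, 2.416]
contact_force: [0.2, 0.2, -0.8]
gripper_width: 0.0427
```

```bash
python3 car.py w12.png; python3 -c "
from h import *
plan([0.6177,0.0108,0.2],108.7,mod=360,ang=10)"
```

```text
red top z 0.1613 circ [array([ 0.5, 23.8]), np.float64(9.6)] xrange by z [(0.14, [-3.9, 6.3]), (0.15, [-8.0, 9.7])]
orange top z 0.1603 circ [array([-3.5,  5.7]), np.float64(28.6)] xrange by z [(0.12, [-7.8, 9.6]), (0.13, [-8.4, 10.0]), (0.14, [-6.4, 9.0]), (0.15, [-9.5, 9.4])]
blue top z 0.161 circ [array([ -0.1, -73.8]), np.float64(9.5)] xrange by z [(0.12, [-7.1, 7.4]), (0.13, [-7.9, 8.2]), (0.14, [-7.6, 8.8]), (0.15, [-8.9, 9.2])]
flange z [0.113  0.1139 0.1148]
tcp [0.4835 0.2181 0.2576] phi -2.58 q [ 0.28 -0.2   1.75  0.    1.59  0.33] F [-0.1  1.   0.2] w 0.0428 t 40.95 n 12 D [ 0.1342 -0.2073 -0.0576]
[0.0048, 0.012, 0.0168, -0.162, -0.0, 0.0]
[0.0048, 0.0091, 0.0185, -0.162, -0.0, 0.0]
[0.0048, 0.006, 0.0197, -0.162, -0.0, 0.0]
[0.0048, 0.0028, 0.0204, -0.162, -0.0, 0.0]
[0.0048, -0.0006, 0.0206, -0.162, -0.0, 0.0]
[0.0048, -0.0039, 0.0202, -0.162, -0.0, 0.0]
[0.0048, -0.0071, 0.0193, -0.162, -0.0, 0.0]
[0.0048, -0.0101, 0.0179, -0.162, -0.0, 0.0]
[0.0048, -0.0129, 0.0161, -0.162, -0.0, 0.0]
[0.0048, -0.0153, 0.0138, -0.162, -0.0, 0.0]
[0.0048, -0.0173, 0.0111, -0.162, -0.0, 0.0]
[0.0048, -0.0189, 0.0082, -0.162, -0.0, 0.0]
```

View pics/w12.png

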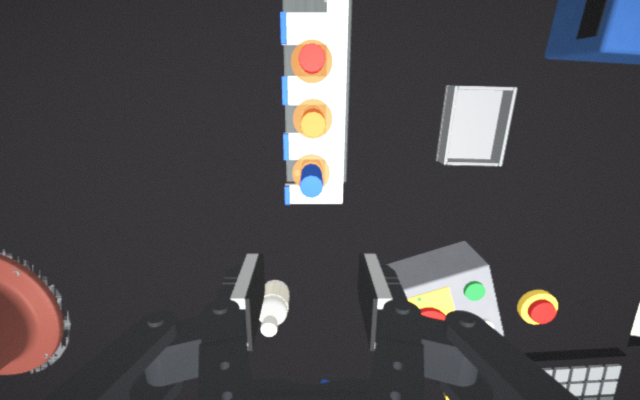

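All three hang upright: red (312,58), orange (313,122), blue (311,180). Each is within 0.5 mm of the notch line with its flange at 114 mm. Now the isolator, back to ON.

>>> drive_tool(
  plan=[
    [60, 0, 0.012, 0.017, -0.165, 0, 0],
    [60, 0, 0.009, 0.019, -0.165, 0, 0],
    [60, 0, 0.006, 0.02, -0.165, 0, 0],
    [60, 0, 0.003, 0.021, -0.165, 0, 0],
    [60, 0, -0.001, 0.021, -0.165, 0, 0],
    [60, 0, -0.004, 0.02, -0.165, 0, 0],
    [60, 0, -0.007, 0.019, -0.165, 0, 0],
    [60, 0, -0.01, 0.018, -0.165, 0, 0],
  ],
)

```text
t: 41.95
tool_pos: [0.5717, 0.0771, 0.2376]
tool_rot: [-2.784, 1.538, -3.034]
contact_force: [0.4, 0.5, -0.3]
gripper_width: 0.0514
```

```bash
python3 -c "
from h import *
plan([0.6177,0.0108,0.2],108.7,mod=360,ang=10)"
```

```text
tcp [0.5717 0.0771 0.2376] phi 75.73 q [ 0.01 -0.06  1.66 -0.    1.57 -1.31] F [ 0.4  0.5 -0.3] w 0.0514 t 41.95 n 4 D [ 0.046  -0.0663 -0.0376]
[0.0091, -0.0131, 0.0155, -0.144, -0.008, 0.001]
[0.0092, -0.0152, 0.0134, -0.144, -0.008, 0.001]
[0.0093, -0.017, 0.011, -0.144, -0.008, 0.001]
[0.0094, -0.0184, 0.0084, -0.144, -0.008, 0.001]
```

>>> drive_tool(
  plan=[
    [60, 0.009, -0.013, 0.015, -0.144, -0.008, 0.001],
    [60, 0.009, -0.015, 0.013, -0.144, -0.008, 0.001],
    [60, 0.009, -0.017, 0.011, -0.144, -0.008, 0.001],
    [60, 0.009, -0.018, 0.008, -0.144, -0.008, 0.001],
    [60, 0, 0, 0, 0, 0, 0],
    [60, 0, 0, 0, 0, 0, 0],
    [60, 0, 0, 0, 0, 0, 0],
    [60, 0, 0, 0, 0, 0, 0],
  ],
)

```text
t: 42.95
tool_pos: [0.6112, 0.0109, 0.1857]
tool_rot: [2.594, 1.549, 2.935]
contact_force: [0.2, 0.4, 0.5]
gripper_width: 0.0512
```

```bash
python3 -c "
from h import *
plan([0.6177,0.0108,0.1],108.7,mod=360,ang=10)
s=monitor.state(); p,d=imaging.get_image('wrist'); C=cloud('wrist',d,s)
hsv=cv2.cvtColor(p,cv2.COLOR_RGB2HSV);H,S,V=[hsv[...,i] for i in range(3)]; Z=C[...,2]
q=C[((H<8)|(H>172))&(S>120)&(Z>.108)&(Z<.125)&(abs(C[...,0]-.616)<.06)&(abs(C[...,1]-.01)<.06)]
print('bar',cv2.minAreaRect((q[:,:2]*1000).astype(np.float32)))"
```

```text
tcp [0.6112 0.0109 0.1857] phi 109.52 q [-0.1   0.04  1.64  0.    1.48 -2.02] F [0.2 0.4 0.5] w 0.0512 t 42.95 n 2 D [ 0.0065 -0.0001 -0.0857]
[0.0428, -0.0016, 0.0038, 0.007, -0.009, -0.006]
[0.0428, -0.0013, 0.0034, 0.007, -0.009, -0.006]
bar ((613.9334716796875, 8.113443374633789), (61.11095428466797, 13.970329284667969), 16.794307708740234)
```

>>> drive_tool(
  plan=[
    [60, 0.025, -0.002, 0.004, 0.014, -0.009, -0.006],
    [60, 0.025, -0.001, 0.003, 0.014, -0.009, -0.006],
    [60, 0, 0, 0, 0, 0, 0],
    [60, 0.025, 0, 0, 0, 0, 0],
    [60, 0.015, 0, 0, 0, 0, 0],
    [60, 0, 0, 0, 0, 0, 0],
    [60, 0, 0, 0, 0, 0, 0],
    [60, 0, 0, 0, 0, 0, 0],
  ],
)

```text
t: 44.0
tool_pos: [0.6234, 0.0113, 0.1031]
tool_rot: [-0.49, 1.557, -0.177]
contact_force: [-0.6, 0.4, -1.1]
gripper_width: 0.0511
```

```bash
python3 -c "
from h import *
plan([0.6177,0.0103,0.053],107.5,mod=360,ang=10)"
```

```text
tcp [0.6234 0.0113 0.1031] phi 107.94 q [-0.1   0.11  1.71 -0.    1.3  -1.98] F [-0.6  0.4 -1.1] w 0.0511 t 44.0 n 1 D [-0.0057 -0.001  -0.0501]
[0.0501, 0.0011, -0.0064, 0.008, 0.012, 0.007]
```

>>> drive_tool(
  plan=[
    [60, 0.01, 0.001, -0.006, 0.008, 0.012, 0.007],
    [60, 0.015, 0, 0, 0, 0, 0],
    [60, 0.015, 0, 0, 0, 0, 0],
    [60, 0.01, 0, 0, 0, 0, 0],
    [0, 0, 0, 0, 0, 0, 0],
    [0, 0, 0, 0, 0, 0, 0],
    [0, 0, 0, 0, 0, 0, 0],
    [0, 0, 0, 0, 0, 0, 0],
  ],
)

```text
t: 45.0
tool_pos: [0.617, 0.0098, 0.0495]
tool_rot: [2.676, 1.57, 2.979]
contact_force: [0.2, 0.0, -2.3]
gripper_width: 0.0132
```

```bash
python3 -c "
from h import *
plan([0.6177,0.0103,0.053],18.7,mod=360,ang=10)"
```

```text
tcp [0.617  0.0098 0.0495] phi 107.37 q [-0.1   0.17  1.75  0.    1.23 -1.98] F [ 0.2  0.  -2.3] w 0.0132 t 45.0 n 9 D [0.0007 0.0005 0.0035]
[-0.0004, 0.0, 0.0001, 0.172, -0.0, 0.0]
[-0.0004, 0.0, 0.0001, 0.172, -0.0, 0.0]
[-0.0004, 0.0001, 0.0001, 0.172, -0.0, 0.0]
[-0.0004, 0.0001, 0.0001, 0.172, -0.0, 0.0]
[-0.0004, 0.0001, 0.0, 0.172, -0.0, 0.0]
[-0.0004, 0.0001, 0.0, 0.172, -0.0, 0.0]
[-0.0004, 0.0001, 0.0, 0.172, -0.0, 0.0]
[-0.0004, 0.0001, 0.0, 0.172, -0.0, 0.0]
[-0.0004, 0.0001, -0.0, 0.172, -0.0, 0.0]
```

>>> drive_tool(
  plan=[
    [0, -0.001, 0, 0, 0.15, 0, 0],
    [0, -0.001, 0, 0, 0.15, 0, 0],
    [0, 0, 0, 0, 0.15, 0, 0],
    [0, 0, 0, 0, 0.15, 0, 0],
    [0, 0, 0, 0, 0.15, 0, 0],
    [0, 0, 0, 0, 0.15, 0, 0],
    [0, 0, 0, 0, 0.15, 0, 0],
    [0, 0, 0, 0, 0, 0, 0],
  ],
)

```text
t: 46.0
tool_pos: [0.6176, 0.0114, 0.0495]
tool_rot: [1.467, 1.568, 0.692]
contact_force: [1.2, -0.7, -1.9]
gripper_width: 0.0136
```

```bash
python3 -c "
from h import *
plan([0.6177,0.0103,0.053],18.7,mod=360,ang=10);print(monitor.state()['moment'])"
```

```text
tcp [0.6176 0.0114 0.0495] phi 45.63 q [-0.1   0.17  1.75  0.    1.22 -0.9 ] F [ 1.2 -0.7 -1.9] w 0.0136 t 46.0 n 3 D [ 0.0001 -0.0011  0.0035]
[-0.0012, -0.0002, 0.0003, 0.157, -0.0, -0.001]
[-0.0012, -0.0002, 0.0003, 0.157, -0.0, -0.001]
[-0.0012, -0.0001, 0.0004, 0.157, -0.0, -0.001]
[-0.23977304  0.06748181 -0.09883464]
```

>>> drive_tool(
  plan=[
    [0, 0, 0, 0, 0.15, 0, 0],
    [0, 0, 0, 0, 0.15, 0, 0],
    [0, 0, 0, 0, 0.12, 0, 0],
    [0, 0, 0, 0, 0.08, 0, 0],
    [0, 0, 0, 0, 0.05, 0, 0],
    [0, 0, 0, 0, 0.05, 0, 0],
    [0, 0, 0, 0, 0.03, 0, 0],
    [0, 0, 0, 0, 0, 0, 0],
  ],
)

```text
t: 47.0
tool_pos: [0.6184, 0.0115, 0.0496]
tool_rot: [0.831, 1.565, -0.552]
contact_force: [1.2, -2.0, -2.8]
gripper_width: 0.0134
```

```bash
python3 -c "
from h import *
plan([0.6177,0.0103,0.053],18.7,mod=360,ang=10);print(monitor.state()['moment'])"
```

```text
tcp [0.6184 0.0115 0.0496] phi 10.73 q [-0.1   0.17  1.75 -0.    1.22 -0.29] F [ 1.2 -2.  -2.8] w 0.0134 t 47.0 n 1 D [-0.0007 -0.0012  0.0034]
[-0.0034, -0.0009, 0.001, -0.139, 0.004, -0.004]
[-0.13280638 -0.0776092   2.30924381]
```

Against the ON stop: tool moment 2.3 N m. Releasing, rising, then a final look.

>>> drive_tool(
  plan=[
    [50, 0, 0, 0, 0, 0, 0],
    [50, 0, 0, 0, 0, 0, 0],
    [50, 0, 0, 0, 0, 0, 0],
    [50, -0.05, 0, 0, 0, 0, 0],
    [50, -0.06, 0, 0, 0, 0, 0],
    [50, -0.06, 0, 0, 0, 0, 0],
    [50, 0, 0, -0.06, 0, 0, 0],
    [50, 0, 0, -0.05, 0, 0, 0],
  ],
)

```text
t: 48.0
tool_pos: [0.5997, 0.119, 0.2275]
tool_rot: [1.675, 1.562, 0.27]
contact_force: [0.1, 0.2, -0.2]
gripper_width: 0.0427
```

>>> drive_tool(
  plan=[
    [50, 0, -0.05, -0.02, 0, 0, 0],
    [50, 0, -0.05, 0, 0, 0, 0],
    [50, 0, -0.05, 0, 0, 0, 0],
    [50, 0, -0.03, 0, 0, 0, 0],
    [50, 0, 0, 0, 0, 0, 0],
    [50, 0, 0, 0, 0, 0, 0],
    [50, 0, 0, 0, 0, 0, 0],
    [50, 0, 0, 0, 0, 0, 0],
  ],
)

```text
t: 49.0
tool_pos: [0.4161, 0.1121, 0.228]
tool_rot: [1.795, 1.556, 0.39]
contact_force: [-0.3, 0.0, 1.3]
gripper_width: 0.0428
```

```bash
python3 - <<'E'
from h import *
s=monitor.state(); print(s['tool_pos'],s['t'],s['contact_force'])
q,d=imaging.get_image('top'); C=cloud('top',d); save('t13.png',cv2.resize(q[100:290,130:480],(800,434)))
hsv=cv2.cvtColor(q,cv2.COLOR_RGB2HSV);H,S,V=[hsv[...,i] for i in range(3)]; Z=C[...,2]
b=C[((H<8)|(H>172))&(S>120)&(Z>.108)&(Z<.125)&(abs(C[...,0]-.616)<.06)&(abs(C[...,1]-.01)<.06)]
print('bar',len(b),cv2.minAreaRect((b[:,:2]*1000).astype(np.float32)) if len(b)>5 else '')
E
```

```text
[0.41614206 0.11212009 0.22798872] 49.0 [-0.34952867  0.0057325   1.29946287]
bar 125 ((615.60302734375, 14.032529830932617), (15.101036071777344, 58.24399185180664), 16.77533531188965)
```

View pics/t13.png

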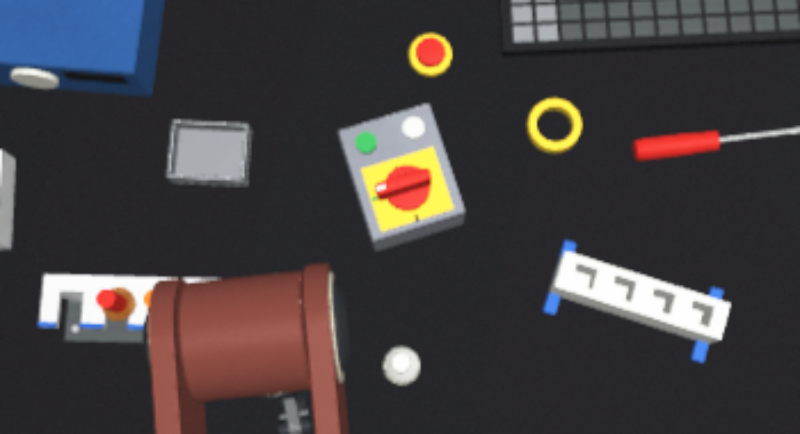

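```bash
python3 -c "
from workcell import ticket; print(ticket.hand_in())"
```

```text
the job is handed in; nothing more can be done
None
```

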